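Free the jammed bottle tray and pack the order

ROBOT

A 6-joint arm with a two-finger parallel gripper is mounted at the origin on the work surface. World frame = base frame: x ahead of the robot, y to its left, z up, the work surface at z = 0. Lengths are in m, angles in rad, forces in N, time in s.
With the tool pointing down it reaches from about 0.375 to 0.9 m from the base axis. Payload 3.1 kg.
Tool frame: the origin (TCP) lies midway between the tips of the shut fingers; the grasp point (between the pads) lies 19 mm behind it; y points along the fingers, x is the direction in which the jaws open and shut, and the axes are right-handed (so a half turn about y gives the same grasp; the last joint's range is limited). The gripper opens to 87 mm and grips with 3 to 60 N. Pads are 19 mm wide; open, the fingers measure 117 mm over their backs; the gripper's body (75 mm by 190 mm) begins 51 mm behind the grasp point.
Start: joints at [-1.435, 0.527, 1.433, -0, 1.181, -0.178], TCP at [0.194, -0.594, 0.223] pointing down, gripper open.
Joint ranges: [-3.08, 3.08], [-0.75, 2.2], [0.22, 2.44], [-1.43, 4.57], [0, 2.65], [-2.85, 2.85]. Speed limits (rad/s): [2.79, 2.79, 3.14, 3.14, 3.14, 3.14].

INTERFACE

Orientations are given as a unit quaternion [x, y, z, w].
In Python, from rig import * gives the robot as it stands.
- The arm moves only by the tool jog_arm, never from a script. Its argument "series" is a list of rows, each a list of 7 numbers: the shift along the tool's x, y, z in mm, then the turn, a rotation vector about the tool's x, y, z in rad, then the gripper's target within -1 to 1 (shut at 1, half-way at 0, fully open at -1). A call has 1 to 20 rows; each row is the pose to reach, as a shift and turn from the pose commanded when the call began, along the tool's axes at that moment; what a row does not reach only later rows make up. A row lasts 1/8 s, in which the tool goes at most 62.5 mm and 10.7 degrees, less where a joint would pass 70% of its speed; a pose out of reach is approached as far as the arm can. A call with a gripper value outside its range is refused whole. The fingers move at their own pace and stop on an object; "grip_force" is the grip in N (left out, the last holds). Time passes only in rows, so rows that repeat a pose let the fingers close. It gives the time, the measured TCP pose, the force and the opening at its end, in the units of the state.
- get_obs(): the state, without advancing time (a new reading comes with each control period).
- camera(name): name is "scene" or "side" or "wrist"; returns a dict with "img" (400x640x3 uint8, red, green, blue), "depth" (400x640 float32, m along the optical axis (not along the pixel's ray), 0 where there is no reading), "camera_matrix" (3x3 intrinsics, pixels), "rvec" (rotation vector, rad) and "tvec" (3), from world to camera coordinates, as OpenCV has them. Camera axes: x right, y down, z forward; pixel columns grow to the right and rows downward; lengths in m; the calibration is good to about 2 mm. The wrist camera is an equidistant fisheye: a pixel r from the principal point sees the ray r / f radians off the axis. A picture is of the moment at which its call begins.
- hand_in(): hands the job in, once; it reports no verdict.
The state is a dict: "time": time; "q": joint angles; "joint_velocities": joint speeds; "joint_torque": joint torques, N m; "position": TCP position; "tool_rot": TCP orientation; "ft_force": force on the tool from outside, world axes, zero at the start; "moment": the same for the moment, N m; "grip_width": finger opening in m.
Only numpy, scipy, OpenCV 4.12 (cv2) and the standard library are available. Lean on these libraries where they do the work, as an engineer would, in place of code of your own. Each camera call takes 0.05 s, during which the arm holds its last target.

TASK

The tote's lift-out bottle tray (it has an orange grip) has slipped in crooked and jammed: turn it level over the tote so that its low end comes free from under the turned-in rim, then lift it out and set it down squarely in the middle of the green mat. Lay every amber bottle from the bench on its side in the tray, one to a cradle (caps may point either way), and once all lie still and let go, press the green confirm key fully down and let it up again. Leave the other things on the bench where they are.

Things in the scene. Friction and masses are not known exactly. Their poses are not given: they have to be found in the camera images.
- tote: pale blue tote fixed to the bench, outside 280 (x) x 172 (y) x 95 mm high, open on top; inside 272 x 164 mm, floor 5 mm. At both short ends (+x and -x) a rim 5 mm thick, top at 95 mm, is turned in by 14 mm; none on the long sides. Origin: centre of its underside; z up. Its tray normally lies level across the two end rims.
- tray: off-white bottle tray, 286 (x) x 132 (y) mm, 0.32 kg; outer walls 18 mm high, 4 mm thick. Origin: centre of its underside; z out of its top. At the start stuck in the tote about 0.34 rad (20 deg) from level: -x end down on the tote's floor, under the turned-in rim at the tote's -x end; +x end up, lying on the tote's +x rim. Tray x and tote x agree within a few degrees.
- tray_grip (a point): middle of the tray's orange grip bar, 50 mm above the underside, at the tray's centre; bar 12 mm (tray x) x 56 mm (tray y) x 26 mm tall on two posts: pinch it across its 12 mm. Pulled straight up, the tray's low end catches under the tote's rim: draw it 25 to 40 mm toward its high end, along its own slope, then turn it level. Site axes are the tray's.
- mat: dark green packing mat with yellow corner marks, fixed to the bench, 330 (x) x 170 (y) x 3 mm. Origin: centre of its underside, on the bench; z up. The tray belongs on its middle, long side along the mat's long side, either way round.
- confirm (a joint): green confirm key on the light module: 0 up, 0.006 m fully down; a spring pushes it up again, about 5 N fully down; straight down.
- confirm_top (a point): middle of the top of the green confirm key, 28 mm across, 52 mm above the bench, on a grey module 75 x 100 x 30 mm that is fixed to the bench
- cradle0 (a point): cradle 0 of the tray: where the axis of a bottle lying in it runs, at mid-length, -118 mm along the tray's x, 33 mm above the tray's underside. The cradle is a 90 degree V along the tray's y, plates 84 mm long whose edges stand 21 mm above the underside; a bottle has 124 mm between the tray's long walls. Site axes are the tray's.
- cradle1 (a point): cradle 1 of the tray: where the axis of a bottle lying in it runs, at mid-length, -58 mm along the tray's x, 33 mm above the tray's underside. The cradle is a 90 degree V along the tray's y, plates 84 mm long whose edges stand 21 mm above the underside; a bottle has 124 mm between the tray's long walls. Site axes are the tray's.
- cradle2 (a point): cradle 2 of the tray: where the axis of a bottle lying in it runs, at mid-length, 58 mm along the tray's x, 33 mm above the tray's underside. The cradle is a 90 degree V along the tray's y, plates 84 mm long whose edges stand 21 mm above the underside; a bottle has 124 mm between the tray's long walls. Site axes are the tray's.
- cradle3 (a point): cradle 3 of the tray: where the axis of a bottle lying in it runs, at mid-length, 118 mm along the tray's x, 33 mm above the tray's underside. The cradle is a 90 degree V along the tray's y, plates 84 mm long whose edges stand 21 mm above the underside; a bottle has 124 mm between the tray's long walls. Site axes are the tray's.
- bottle0: amber bottle with a white label with a green band and a black screw cap, upright at the start on a 2 mm grey sheet: body 40 mm across and 72 mm high, neck 23 mm, cap 26 mm across from 79 to 105 mm, 105 mm high in all, 0.11 kg, thick heavy foot. Origin: centre of its underside; z runs from the foot to the cap. May be absent (None).
- bottle0_mid (a point): point on the axis of bottle0 half way up, 52.5 mm from its foot
- bottle1: amber bottle with a white label with a rust band and a black screw cap, upright at the start on a 2 mm grey sheet: body 40 mm across and 72 mm high, neck 23 mm, cap 26 mm across from 79 to 105 mm, 105 mm high in all, 0.11 kg, thick heavy foot. Origin: centre of its underside; z runs from the foot to the cap. May be absent (None).
- bottle1_mid (a point): point on the axis of bottle1 half way up, 52.5 mm from its foot
- bottle2: amber bottle with a white label with a blue band and a black screw cap, upright at the start on a 2 mm grey sheet: body 40 mm across and 72 mm high, neck 23 mm, cap 26 mm across from 79 to 105 mm, 105 mm high in all, 0.11 kg, thick heavy foot. Origin: centre of its underside; z runs from the foot to the cap. May be absent (None).
- bottle2_mid (a point): point on the axis of bottle2 half way up, 52.5 mm from its foot
- bottle3: amber bottle with a white label with a violet band and a black screw cap, upright at the start on a 2 mm grey sheet: body 40 mm across and 72 mm high, neck 23 mm, cap 26 mm across from 79 to 105 mm, 105 mm high in all, 0.11 kg, thick heavy foot. Origin: centre of its underside; z runs from the foot to the cap. May be absent (None).
- bottle3_mid (a point): point on the axis of bottle3 half way up, 52.5 mm from its foot
- dispenser: bystander: red tape dispenser, 120 x 55 x 84 mm, origin centre of its underside; leave it where it is
- tape_roll: bystander: roll of brown tape lying flat, 96 mm across, 48 mm high, origin centre of its underside; leave it where it is
- marker: bystander: white marker pen with a blue cap lying on the bench, 140 mm long along its x, 17 mm thick, origin under its middle; leave it where it is
- sweet_jar: bystander: jar of sweets with a white lid, 80 mm across, 95 mm high, origin centre of its underside; leave it where it is
- parcel: bystander: sealed brown parcel 90 x 130 x 60 mm, origin centre of its underside; leave it where it is
- scanner: bystander: black and grey hand scanner lying on its side, about 190 x 60 x 34 mm, long axis x, origin on the bench about mid-length; leave it where it is

How it is judged:
By the outcome, as a careful person would: the job done as asked, in the order asked, and still so for the second after the job is handed in, with the robot touching nothing.
Of bottle0, bottle1, bottle2, bottle3 only 3 to 4 are there at a start; the rules pass over those that are not, and their reading is None.
At some moment in a run one of bottle0, bottle1, bottle2, bottle3 may be knocked a few centimetres aside while the robot is not near it.
Once in a run the grip may slacken for a moment while it holds something.
It also fails if it takes over 210 s, if anything falls off the work surface, if the arm or the gripper's body presses on something with over 40 N, if the wrist force passes 120 N, or if a joint passes its speed limit or range.

## Working session

There is one attempt and no reset: what is moved stays moved. The work goes in short steps, Python scripts to look and compute and a tool call to move; the robot and the scene stay as the last step left them, time stands still between calls to the robot, and variables do not carry over. Pictures are saved under pics/ and viewed, and the job is handed in when it is done.

Besides the shell and the picture viewer there is one more tool, called after "Request:" in YAML: its name, and indented under it one key for each argument. jog_arm: Moves the arm, as the interface text tells. Its arguments: {"type":"object","properties":{"series":{"type":"array","items":{"type":"array","items":{"type":"number"}}},"grip_force":{"type":"number"}},"required":["series"]}

```bash
ls; mkdir -p pics; cat > h.py <<'E'
from rig import *
import numpy as np, cv2
from scipy.spatial.transform import Rotation as R
def save(n,f):
    c=camera(n); cv2.imwrite('pics/'+f+'.png',c['img'][:,:,::-1]); np.savez('pics/'+f+'.npz',**c); return c
def cloud(c):
    K=c['camera_matrix'];d=c['depth'];v,u=np.mgrid[:400,:640]
    p=np.stack([(u-K[0,2])/K[0,0]*d,(v-K[1,2])/K[1,1]*d,d],-1)
    Rm=cv2.Rodrigues(np.array(c['rvec']))[0]
    w=(p-np.array(c['tvec']).ravel())@Rm
    w[d==0]=np.nan
    return w
E
python3 - <<'E'
from h import *
print(get_obs())
for n in ['scene','side','wrist']:
    c=save(n,n+'0'); print(n,c['camera_matrix'],c['rvec'],c['tvec'])
E
```

```text
pics
{'time': 0.0, 'q': array([-1.43451813e+00,  5.28407041e-01,  1.43387204e+00, -6.63330462e-06,
        1.18135673e+00, -1.78490629e-01]), 'joint_velocities': array([-2.44592145e-04, -1.60817542e-03,  1.20849060e-03,  5.55974458e-04,
        3.82000167e-05, -2.92809163e-04]), 'joint_torque': array([-2.86182032e-03, -4.40048003e+01, -1.76588827e+01,  6.34000800e-02,
        5.84216136e-02, -1.52176181e-04]), 'position': array([ 0.1934327 , -0.5935749 ,  0.22161756]), 'tool_rot': array([-0.57166832,  0.41595309, -0.41495017,  0.57270823]), 'ft_force': array([-0.14777774,  0.26904856,  0.19648074]), 'moment': array([0.03797431, 0.0583686 , 0.02022538]), 'grip_width': 0.08696259469648301}
scene [[372.74811075   0.         318.42958207]
 [  0.         372.74811075 200.35316194]
 [  0.           0.           1.        ]] [ 2.19346362  0.58072984 -0.27163455] [-0.49985359 -0.12854699  1.56263601]
side [[381.4213821    0.         321.73165103]
 [  0.         381.4213821  203.07084417]
 [  0.           0.           1.        ]] [ 0.1758962  -2.86377685  1.18561973] [0.58861669 0.14206475 1.39737756]
wrist [[309.70691629   0.         312.16733365]
 [  0.         309.70691629 198.56166691]
 [  0.           0.           1.        ]] [-2.36292086  1.71611773  0.23047855] [-0.62353916 -0.03091578  0.39063954]
```

View pics/scene0.png

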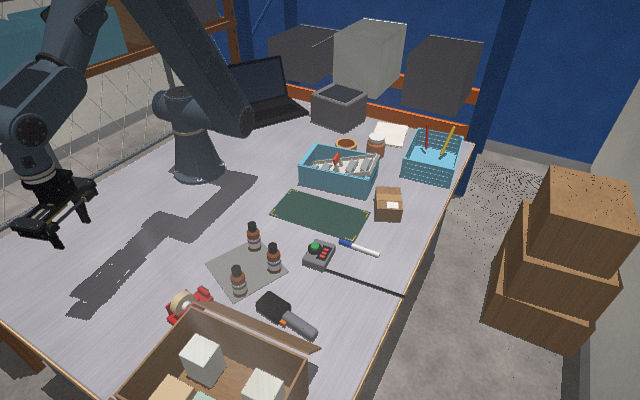

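View pics/side0.png

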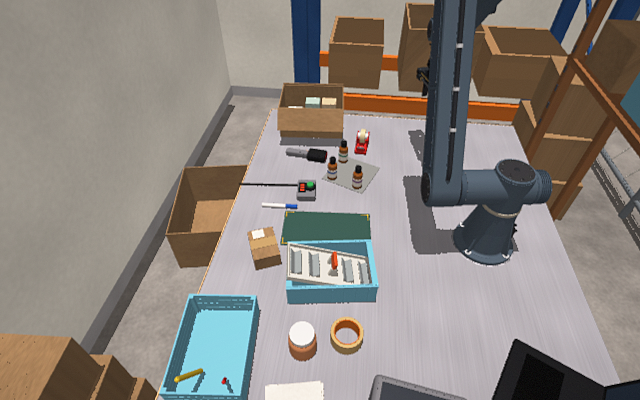

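View pics/wrist0.png

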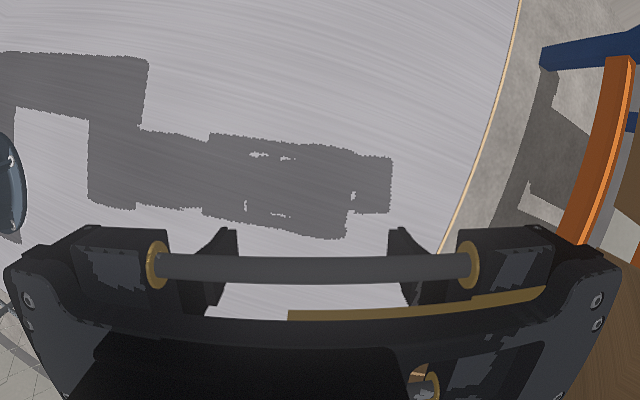

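The scene view shows the tote at about (338,172), the mat at (320,215), three bottles at (253,236), (274,258), (238,280) and the key at (316,247). No fourth bottle is visible. Next I measure.

```bash
cat >> h.py <<'E'
def proj(c,P):
    p,_=cv2.projectPoints(np.array(P,float).reshape(-1,3),np.array(c['rvec']),np.array(c['tvec']),c['camera_matrix'],None); return p.reshape(-1,2)
E
python3 - <<'E'
from h import *
s=dict(np.load('pics/scene0.npz')); d=dict(np.load('pics/side0.npz'))
W={'s':cloud(s),'d':cloud(d)}
I={'s':s['img'].astype(int),'d':d['img'].astype(int)}
for k in 'sd':
    w=W[k]; z=w[...,2]; im=I[k]; r,g,b=im[...,0],im[...,1],im[...,2]
    bench=(w[...,0]>0.1)&(w[...,0]<1.1)&(abs(w[...,1])<0.9)
    def rep(n,m):
        m=m&bench
        m=m.astype(np.uint8)
        nn,l,st,_=cv2.connectedComponentsWithStats(m)
        for i in range(1,nn):
            if st[i,4]>12:
                q=w[l==i]; print(k,n,st[i],np.nanmedian(q,0).round(3),np.nanmin(q,0).round(3),np.nanmax(q,0).round(3))
    rep('mat',(g>r+12)&(g>=b)&(z<0.012)&(z>-0.005)&(g<110))
    rep('amb',(r>b+30)&(z>0.02)&(z<0.12)&(r<200))
    rep('green',(g>r+60)&(g>b+40))
    rep('orange',(r>200)&(g<150)&(b<100)&(z>.03))
    rep('blue tote rim',(b>r+40)&(z>0.085)&(z<.105))
    rep('dark>.085',(r<60)&(z>0.085)&(z<.115)&(g<60))
for n,x0,y0,x1,y1 in [('scene',280,120,400,260),('side',230,130,400,310),('scene',190,210,330,340)]:
    im=(s if n=='scene' else d)['img'][y0:y1,x0:x1,::-1]
    cv2.imwrite(f'pics/crop_{n}{x0}.png',cv2.resize(im,None,fx=4,fy=4,interpolation=cv2.INTER_CUBIC)[:600,:800])
E
```

```text
s mat [ 273  191   96   51 2652] [0.584 0.003 0.002] [ 0.406 -0.084 -0.003] [0.743 0.1   0.009]
s amb [425 125   4  24  54] [0.773 0.608 0.073] [0.756 0.586 0.029] [0.786 0.638 0.12 ]
s amb [440 130  14  25  84] [0.86  0.603 0.076] [0.85  0.574 0.03 ] [0.872 0.642 0.12 ]
s amb [338 138  19  11 109] [0.457 0.458 0.04 ] [0.424 0.386 0.02 ] [0.518 0.476 0.05 ]
s amb [366 140  19  15 198] [0.606 0.443 0.058] [0.555 0.313 0.022] [0.658 0.489 0.117]
s amb [332 152   9  13  52] [0.533 0.218 0.101] [0.479 0.193 0.04 ] [0.541 0.301 0.118]
s amb [376 186  27  24 497] [0.774 0.152 0.06 ] [0.713 0.071 0.054] [0.842 0.22  0.066]
s amb [247 228  13   9  59] [ 0.484 -0.252  0.076] [ 0.458 -0.263  0.057] [ 0.495 -0.228  0.082]
s amb [267 250  13  13  91] [ 0.591 -0.299  0.075] [ 0.568 -0.307  0.053] [ 0.602 -0.271  0.084]
s amb [320 250   7   6  16] [ 0.692 -0.179  0.031] [ 0.685 -0.19   0.028] [ 0.701 -0.163  0.033]
s amb [230 272  15  10  72] [ 0.556 -0.416  0.077] [ 0.529 -0.427  0.07 ] [ 0.565 -0.389  0.082]
s amb [197 286  13  12  85] [ 0.474 -0.474  0.035] [ 0.452 -0.48   0.02 ] [ 0.491 -0.464
[... 2949 characters left out ...]
0.164  0.055]
d orange [333 252   5  14  40] [0.525 0.224 0.11 ] [0.516 0.162 0.063] [0.534 0.249 0.115]
d orange [292 345  13   5  18] [0.596 0.508 0.071] [0.581 0.501 0.069] [0.615 0.509 0.075]
d blue tote rim [286 240  93  51 949] [0.491 0.272 0.093] [0.387 0.119 0.085] [0.68  0.345 0.1  ]
d blue tote rim [159 294  97 103 820] [0.832 0.568 0.088] [0.718 0.373 0.085] [0.944 0.67  0.094]
d dark>.085 [341 141   6   7  34] [ 0.547 -0.397  0.102] [ 0.535 -0.414  0.087] [ 0.558 -0.389  0.11 ]
d dark>.085 [330 157   6   7  34] [ 0.584 -0.276  0.102] [ 0.573 -0.293  0.087] [ 0.593 -0.267  0.109]
d dark>.085 [355 166   6   7  35] [ 0.476 -0.233  0.101] [ 0.467 -0.252  0.085] [ 0.487 -0.227  0.107]
```

View pics/crop_scene280.png

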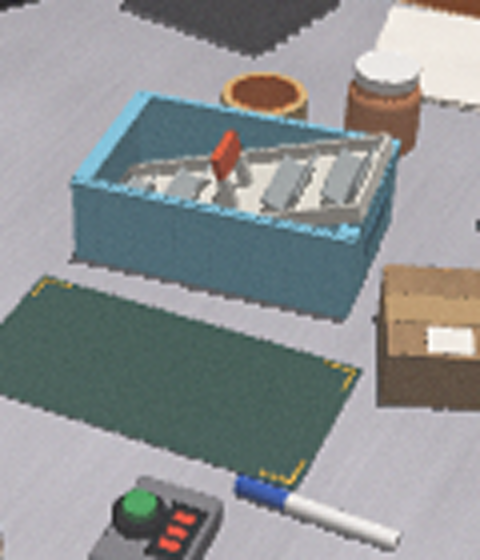

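View pics/crop_side230.png

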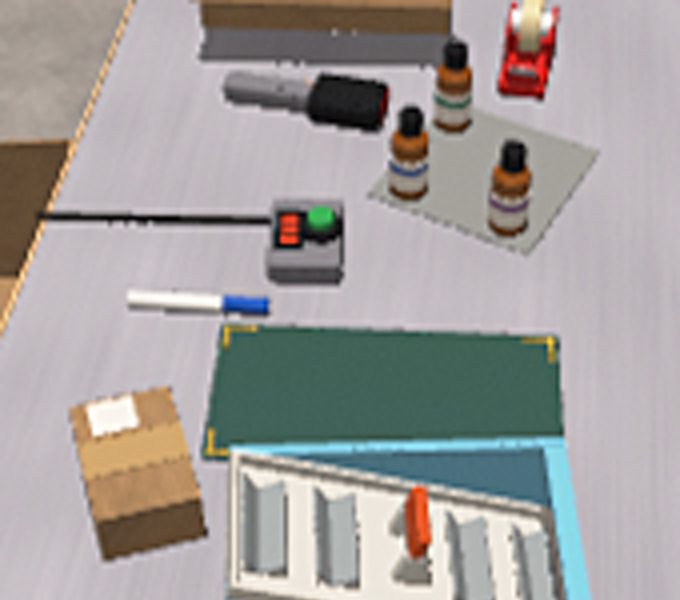

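View pics/crop_scene190.png

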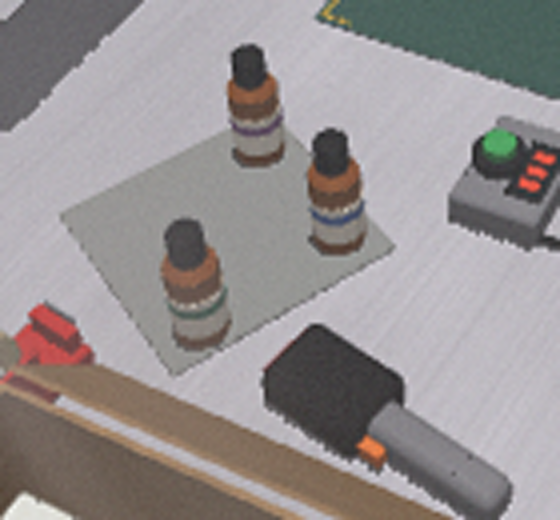

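```bash
cat >> h.py <<'E'
def wcam(c):
    Rm=cv2.Rodrigues(np.array(c['rvec']))[0]; t=np.array(c['tvec']).ravel()
    return Rm,t,-Rm.T@t
def tool(): 
    o=get_obs(); return R.from_quat(o['tool_rot']),np.array(o['position']),o
def delta(p,Rt):
    """shift mm + rotvec in tool axes from measured to target"""
    r,t,o=tool(); d=r.inv().apply(np.array(p)-t)*1000; w=(r.inv()*Rt).as_rotvec()
    print('delta',d.round(1),w.round(4),'|w|deg',np.degrees(np.linalg.norm(w)).round(1)); return d,w
def wproj(c,P):
    Rm,t,_=wcam(c); K=c['camera_matrix']; q=np.array(P,float).reshape(-1,3)@Rm.T+t
    th=np.arctan2(np.hypot(q[:,0],q[:,1]),q[:,2]); a=np.arctan2(q[:,1],q[:,0])
    return np.stack([K[0,2]+K[0,0]*th*np.cos(a),K[1,2]+K[0,0]*th*np.sin(a)],-1)
def wcloud(c):
    Rm,t,_=wcam(c);K=c['camera_matrix'];d=c['depth'];v,u=np.mgrid[:400,:640]
    x=(u-K[0,2])/K[0,0];y=(v-K[1,2])/K[0,0];th=np.hypot(x,y)+1e-9
    s=np.tan(np.minimum(th,1.5))/th
    p=np.stack([x*s*d,y*s*d,d],-1); w=(p-t)@Rm; w[(d==0)|(th>1.45)]=np.nan; return w
def wray(c,uv,z):
    """world point at height z of wrist pixel"""
    Rm,t,C=wcam(c);K=c['camera_matrix'];uv=np.array(uv,float).reshape(-1,2)
    x=(uv[:,0]-K[0,2])/K[0,0];y=(uv[:,1]-K[1,2])/K[0,0];th=np.hypot(x,y)+1e-12
    r=np.stack([np.sin(th)*x/th,np.sin(th)*y/th,np.cos(th)],-1)@Rm
    return C+r*((np.asarray(z)-C[2])/r[:,2])[:,None]
def pray(c,uv,z):
    Rm,t,C=wcam(c);K=c['camera_matrix'];uv=np.array(uv,float).reshape(-1,2)
    r=np.stack([(uv[:,0]-K[0,2])/K[0,0],(uv[:,1]-K[1,2])/K[1,1],np.ones(len(uv))],-1)@Rm
    return C+r*((np.asarray(z)-C[2])/r[:,2])[:,None]
E
python3 - <<'E'
from h import *
r,t,o=tool(); print(r.as_matrix().round(3))
c=dict(np.load('pics/wrist0.npz')); Rm,tt,C=wcam(c)
print('cam in tool',r.inv().apply(C-t), (r.as_matrix().T@Rm.T).round(3))
s=dict(np.load('pics/scene0.npz')); d=dict(np.load('pics/side0.npz'))
print(wcam(s)[2],wcam(d)[2])
# mat fit: plane z=.003
for n,c in(('s',s),('d',d)):
    w=cloud(c);im=c['img'].astype(int);r_,g,b=im[...,0],im[...,1],im[...,2]
    m=(g>r_+12)&(g>=b)&(g<110)&(abs(w[...,2]-.003)<.012)&(w[...,0]>.3)&(w[...,0]<.85)&(abs(w[...,1])<.15)
    m=cv2.morphologyEx(m.astype(np.uint8),cv2.MORPH_CLOSE,np.ones((7,7)))
    v,u=np.nonzero(m); P=pray(c,np.stack([u,v],-1),.003)[:,:2]
    print(n,cv2.minAreaRect((P*1000).astype(np.float32)))
E
```

```text
[[ 0.31  -0.     0.951]
 [-0.951  0.002  0.31 ]
 [-0.002 -1.     0.   ]]
cam in tool [-0.00029561 -0.16201516  0.07167139] [[ 1.    -0.    -0.001]
 [ 0.    -0.261  0.965]
 [-0.001 -0.965 -0.261]]
[ 1.0701766  -0.87876246  0.88921753] [0.4889966  0.95141755 1.08397556]
s ((574.767822265625, 7.553627014160156), (327.2484130859375, 168.16421508789062), 4.084698677062988)
d ((574.3440551757812, 4.8028564453125), (333.1826171875, 159.63307189941406), 7.3086652755737305)
```

```bash
python3 - <<'E'
from h import *
Rt=R.from_matrix(np.array([[1,0,0],[0,0,1],[0,-1,0]]).T*1.0)
M=np.column_stack([[1,0,0],[0,0,-1],[0,1,0]]); delta([0.55,0.12,0.36],R.from_matrix(M))
E
```

```text
delta [-568.5 -137.1  560. ] [-0.0013 -1.256  -0.0013] |w|deg 72.0
```

Request:
jog_arm:
  series:
    - [0,-60,0,0,0,0,-1]
    - [0,-137,0,0,0,0,-1]
    - [-568,-137,560,0,-1.256,0,-1]
    - [-568,-137,560,0,-1.256,0,-1]
    - [-568,-137,560,0,-1.256,0,-1]
    - [-568,-137,560,0,-1.256,0,-1]
    - [-568,-137,560,0,-1.256,0,-1]
    - [-568,-137,560,0,-1.256,0,-1]
    - [-568,-137,560,0,-1.256,0,-1]
    - [-568,-137,560,0,-1.256,0,-1]
    - [-568,-137,560,0,-1.256,0,-1]
    - [-568,-137,560,0,-1.256,0,-1]
    - [-568,-137,560,0,-1.256,0,-1]
    - [-568,-137,560,0,-1.256,0,-1]
    - [-568,-137,560,0,-1.256,0,-1]
    - [-568,-137,560,0,-1.256,0,-1]
    - [-568,-137,560,0,-1.256,0,-1]
    - [-568,-137,560,0,-1.256,0,-1]

```text
time: 2.4
position: [0.5496, 0.118, 0.3595]
tool_rot: [0.707, -0.001, 0.0, -0.707]
ft_force: [0.4, 0.7, 1.1]
grip_width: 0.087
```

```bash
python3 - <<'E'
from h import *
print(get_obs())
c=save('wrist','w1'); cv2.imwrite('pics/w1b.png',cv2.resize(c['img'][:,:,::-1],None,fx=1.25,fy=1.25,interpolation=cv2.INTER_CUBIC))
E
```

```text
{'time': 2.4, 'q': array([ 1.28791144e-02,  3.11067236e-01,  1.40346530e+00, -3.39857621e-04,
        1.42771343e+00,  1.46271609e-02]), 'joint_velocities': array([-0.00579008, -0.00312393, -0.00293545,  0.00325982,  0.00042662,
        0.00141055]), 'joint_torque': array([ 3.59672662e-01, -3.64045179e+01, -2.06173199e+01,  9.37244226e-02,
        3.56250652e-02, -1.98861351e-03]), 'position': array([0.54961531, 0.1179854 , 0.35948729]), 'tool_rot': array([ 7.07228568e-01, -8.30180350e-04,  3.71529399e-04, -7.06984388e-01]), 'ft_force': array([0.41149745, 0.69188175, 1.08453141]), 'moment': array([ 0.02678811, -0.133883  , -0.02433254]), 'grip_width': 0.08702117733176637}
```

View pics/w1b.png

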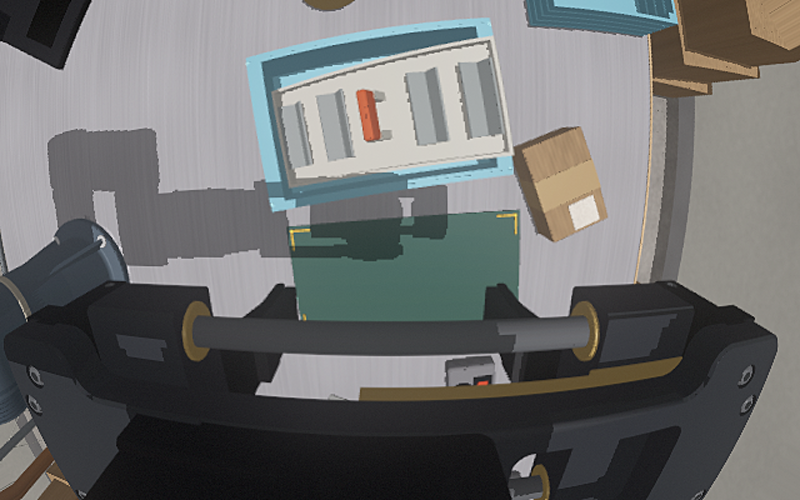

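```bash
python3 - <<'E'
from h import *
c=dict(np.load('pics/w1.npz'))
im=c['img'][5:265,185:425,::-1]; im=im[:180]
cv2.imwrite('pics/w1z.png',cv2.resize(im,None,fx=3.3,fy=3.3,interpolation=cv2.INTER_CUBIC))
w=wcloud(c)
for uv in [(197,45),(295,92),(391,17),(350,200),(300,60),(200,100),(405,80)]: print(uv,w[uv[1],uv[0]].round(3))
E
```

```text
(197, 45) [0.35  0.325 0.001]
(295, 92) [0.528 0.222 0.113]
(391, 17) [0.66  0.337 0.096]
(350, 200) [0.616 0.046 0.002]
(300, 60) [0.532 0.276 0.058]
(200, 100) [ 0.355  0.226 -0.002]
(405, 80) [ 0.709  0.257 -0.001]
```

View pics/w1z.png

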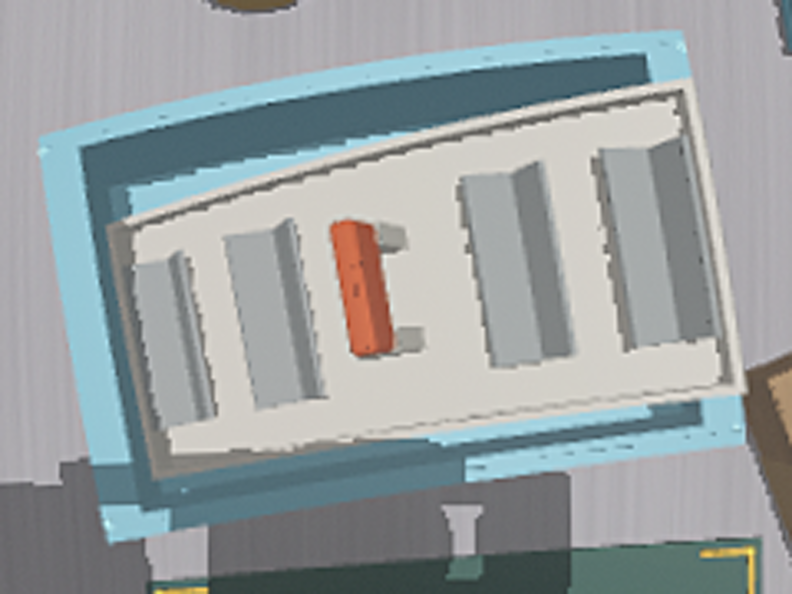

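```bash
cat > fit.py <<'E'
from h import *
from scipy.optimize import least_squares
def fit6(c,obj,uv,x0,f=None):
    f=f or wproj
    obj=np.array(obj);uv=np.array(uv)
    fun=lambda x:(f(c,R.from_rotvec(x[3:]).apply(obj)+x[:3])-uv).ravel()
    s=least_squares(fun,x0,loss='soft_l1'); return s.x,fun(s.x).reshape(-1,2)
def fitplane(c,obj,uv,z,f=None):
    # x,y,yaw, obj at known z
    f=f or wproj; obj=np.array(obj,float)
    def fun(x):
        r=R.from_rotvec([0,0,x[2]]); P=r.apply(obj)+[x[0],x[1],z]; return (f(c,P)-uv).ravel()
    s=least_squares(fun,[0.55,0.1,0]); return s.x,fun(s.x).reshape(-1,2)
E
python3 - <<'E'
from fit import *
c=dict(np.load('pics/w1.npz'))
pz=lambda l:np.array(l)/3.3+[185-.35,5-.35]
x,e=fitplane(c,[[-.14,.086,0],[.14,.086,0],[-.14,-.086,0],[.14,-.086,0]],pz([(38,135),(685,30),(110,543),(746,441)]),.095)
print('tote',x.round(4),e.round(1).tolist())
obj=[[.143,.066,.018],[.143,-.066,.018],[-.143,-.066,.018],[-.143,.066,.018],[-.006,.028,.063],[.006,.028,.063],[.006,-.028,.063],[-.006,-.028,.063]]
uv=pz([(690,82),(745,388),(155,479),(107,228),(331,224),(372,222),(392,350),(355,356)])
x,e=fit6(c,obj,uv,[.53,.23,.06,0,-.34,.1]); r=R.from_rotvec(x[3:])
print('tray',x[:3].round(4),r.as_matrix().round(3).tolist(),r.as_euler('ZYX').round(3),e.round(1).tolist())
print('grip',r.apply([0,0,.05])+x[:3])
E
```

```text
tote [0.538  0.2304 0.1552] [[0.8, 4.1], [0.4, 3.6], [-1.1, -3.8], [0.1, -3.3]]
tray [0.5445 0.2271 0.0438] [[0.94, -0.177, -0.292], [0.169, 0.984, -0.054], [0.297, 0.001, 0.955]] [ 0.178 -0.302  0.001] [[0.1, 0.3], [-0.2, -0.0], [0.5, 0.3], [-0.2, -0.2], [1.3, -0.0], [-2.9, -1.4], [-1.3, 0.4], [1.6, 0.2]]
grip [0.52986314 0.22444593 0.09158409]
```

```bash
python3 - <<'E'
from fit import *
c=dict(np.load('pics/w1.npz')); w=wcloud(c); im=c['img'].astype(int)
hsv=cv2.cvtColor(c['img'],cv2.COLOR_RGB2HSV)
# tray floor
sel=np.zeros((400,640),bool); sel[5:165,185:425]=1
m=sel&(hsv[...,1]<25)&(hsv[...,2]>180)&(w[...,2]>.01)
P=w[m]; P=P[~np.isnan(P).any(1)]
# RANSAC plane
best=0;rng=np.random.default_rng(0)
for _ in range(500):
    a=P[rng.choice(len(P),3,False)];n=np.cross(a[1]-a[0],a[2]-a[0]);n/=np.linalg.norm(n)+1e-12
    k=abs((P-a[0])@n)<.002
    if k.sum()>best:best=k.sum();K=k
Q=P[K];q0=Q.mean(0);n=np.linalg.svd(Q-q0)[2][2];n*=np.sign(n[2]);print(len(P),best,'normal',n.round(4),q0.round(4),'tilt',np.arccos(n[2]))
# bar
m=sel&(hsv[...,1]>150)&((hsv[...,0]<12))&(w[...,2]>.03);B=w[m];print('bar n',len(B),np.nanmin(B,0),np.nanmax(B,0),np.nanmedian(B,0),'above floor',np.nanpercentile((B-q0)@n,[2,10,50,90,98]))
# tote rim
m=sel&(hsv[...,0]>85)&(hsv[...,0]<105)&(hsv[...,1]>60)&(abs(w[...,2]-.095)<.006);T=w[m][:,:2]
print('tote',cv2.minAreaRect((T*1000).astype(np.float32)),np.median(w[m][:,2]))
# mat
m=(hsv[...,0]>60)&(hsv[...,0]<90)&(hsv[...,1]>60)&(hsv[...,2]<140)&(abs(w[...,2]-.003)<.006);T=w[m];T=T[(abs(T[:,1])<.2)&(abs(T[:,0]-.58)<.25)][:,:2]
print('mat',cv2.minAreaRect((T*1000).astype(np.float32)))
E
```

```text
8650 7342 normal [-0.3336 -0.053   0.9412] [0.5494 0.2261 0.0596] tilt 0.344572680234901
bar n 350 [0.51569902 0.19597723 0.09497427] [0.53758921 0.24990515 0.11575944] [0.52483493 0.22521247 0.11239986] above floor [0.0399009  0.04356255 0.05854612 0.05981542 0.06038033]
tote ((537.1072387695312, 230.60040283203125), (280.1876220703125, 184.5536346435547), 8.878615379333496) 0.09453855856086658
mat ((572.807373046875, 11.449874877929688), (328.0897521972656, 163.57577514648438), 4.229416370391846)
```

```bash
python3 - <<'E'
from fit import *
c=dict(np.load('pics/w1.npz')); w=wcloud(c)
hsv=cv2.cvtColor(c['img'],cv2.COLOR_RGB2HSV)
sel=np.zeros((400,640),bool); sel[5:165,185:425]=1
n=np.array([-.3336,-.053,.9412]);n/=np.linalg.norm(n);q0=np.array([.5494,.2261,.0596])
yaw=.165; 
for yaw in (.155,.165,.175):
    h=np.array([-np.sin(yaw),np.cos(yaw),0]); h-=n*(h@n);h/=np.linalg.norm(h);xa=np.cross(h,n)
    A=np.column_stack([xa,h,n])
    m=sel&(hsv[...,1]>150)&((hsv[...,0]<12))&(w[...,2]>.03);B=(w[m]-q0)@A
    T=B[B[:,2]>.056]
    print(len(T),'x',np.percentile(T[:,0],[2,50,98]),'y',np.percentile(T[:,1],[2,50,98]),np.polyfit(T[:,1],T[:,0],1))
    ctr=q0+A@np.array([(np.percentile(T[:,0],2)+np.percentile(T[:,0],98))/2,(np.percentile(T[:,1],2)+np.percentile(T[:,1],98))/2,.047])
    print('grip',ctr)
    m=sel&(hsv[...,1]<40)&(hsv[...,2]>120)&(w[...,2]>.01);Q=(w[m]-q0)@A;Q=Q[(Q[:,2]>.012)&(Q[:,2]<.018)]
    print('rim',np.percentile(Q,[.5,99.5],0).round(4).tolist())
E
```

```text
290 x [-0.01156613 -0.00654381 -0.00208158] y [-0.0248451   0.00149118  0.02705409] [ 0.00042245 -0.0066482 ]
grip [0.52720386 0.2237086  0.10153325]
rim [[-0.1509, -0.0655, 0.0121], [0.1352, 0.0685, 0.0178]]
290 x [-0.01157575 -0.00666287 -0.00203004] y [-0.0247664   0.00155509  0.02708183] [ 0.00950846 -0.00664813]
grip [0.52721518 0.22369938 0.10153674]
rim [[-0.1507, -0.0646, 0.0121], [0.1351, 0.0677, 0.0178]]
290 x [-0.01164099 -0.00662274 -0.0019714 ] y [-0.02468551  0.00163281  0.02710643] [ 0.01859614 -0.00664862]
grip [0.52720368 0.22368594 0.10153191]
rim [[-0.1506, -0.0645, 0.0121], [0.1351, 0.0676, 0.0178]]
```

```bash
cat >> h.py <<'E'
def trayA():
    n=np.array([-.3336,-.053,.9412]);n/=np.linalg.norm(n);yaw=.155
    h=np.array([-np.sin(yaw),np.cos(yaw),0]); h-=n*(h@n);h/=np.linalg.norm(h);return np.column_stack([np.cross(h,n),h,n])
E
python3 - <<'E'
from h import *
A=trayA();M=np.column_stack([A[:,0],-A[:,2],A[:,1]]);print(np.linalg.det(M))
g=np.array([.5272,.2237,.1015]); delta(g+.09*A[:,2],R.from_matrix(M))
E
```

```text
0.9999999999999999
delta [-52.7 173.4 100.9] [ 0.0281 -0.1555 -0.3441] |w|deg 21.7
```

Request:
jog_arm:
  series:
    - [-53,40,101,0.028,-0.155,-0.344,0]
    - [-53,80,101,0.028,-0.155,-0.344,0]
    - [-53,120,101,0.028,-0.155,-0.344,0]
    - [-53,173,101,0.028,-0.155,-0.344,0]
    - [-53,173,101,0.028,-0.155,-0.344,0]
    - [-53,173,101,0.028,-0.155,-0.344,0]
  grip_force: 40

```text
time: 3.2
position: [0.4993, 0.2199, 0.1886]
tool_rot: [-0.684, -0.176, -0.068, 0.704]
ft_force: [-0.5, -0.3, 0.8]
grip_width: 0.0445
```

```bash
python3 - <<'E'
from h import *
A=trayA();M=np.column_stack([A[:,0],-A[:,2],A[:,1]])
g=np.array([.5272,.2237,.1015]); delta(g-.019*A[:,2],R.from_matrix(M)); o=get_obs();print(o['q'],o['position'],o['tool_rot'],o['grip_width'])
c=save('wrist','w2'); cv2.imwrite('pics/w2b.png',cv2.resize(c['img'][:,:,::-1],None,fx=1.25,fy=1.25))
w=wcloud(c);hsv=cv2.cvtColor(c['img'],cv2.COLOR_RGB2HSV)
m=(hsv[...,1]>150)&((hsv[...,0]<12))&(abs(w[...,0]-.527)<.05)&(abs(w[...,1]-.224)<.05);B=(w[m]-g)@A;T=B[B[:,2]>.009]
print(len(T),np.percentile(B,[2,98],0),np.percentile(T,[2,98],0))
E
```

```text
delta [ -3.3 110.5  -0.7] [-0.0004 -0.0001  0.0041] |w|deg 0.2
[ 0.22235833  0.37421118  1.924836   -0.04579119  0.49500198  0.1036814 ] [0.49927772 0.21987713 0.18856337] [-0.68436324 -0.17620445 -0.06826388  0.70422936] 0.04447417173597535
29 [[-0.00596452 -0.02616143  0.00996516]
 [ 0.00331515 -0.00547527  0.01262445]] [[-0.00596452 -0.02616143  0.00996516]
 [ 0.00331515 -0.00547527  0.01262445]]
```

View pics/w2b.png

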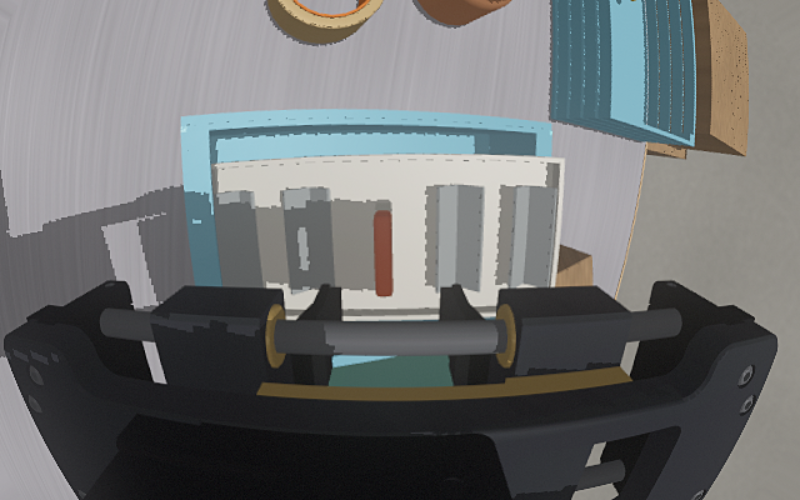

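Request:
jog_arm:
  series:
    - [-3,40,-1,0,0,0,0]
    - [-3,75,-1,0,0,0,0]
    - [-3,100,-1,0,0,0,0]
    - [-3,110,-1,0,0,0,0]
    - [-3,110,-1,0,0,0,0]
    - [-3,110,-1,0,0,0,1]
    - [-3,110,-1,0,0,0,1]
    - [-3,110,-1,0,0,0,1]
    - [-3,110,-1,0,0,0,1]
    - [-3,110,-1,0,0,0,1]
  grip_force: 50

```text
time: 4.5
position: [0.5323, 0.2249, 0.0827]
tool_rot: [-0.684, -0.176, -0.067, 0.704]
ft_force: [0.7, -0.4, 3.5]
grip_width: 0.0118
```

Request:
jog_arm:
  series:
    - [6,-1,0,0,0,0,1]
    - [13,-2,0,0,0,0,1]
    - [20,-2,0,0,0,0,1]
    - [27,-2,0,0,0,0,1]
    - [33,-2,0,0,0,0,1]
    - [38,-2,0,0,0,0,1]
    - [38,-2,0,0,0,0,1]
    - [38,-2,0,0,0,0,1]

```text
time: 5.5
position: [0.5654, 0.2301, 0.0965]
tool_rot: [-0.685, -0.175, -0.066, 0.704]
ft_force: [-0.2, -0.2, -3.4]
grip_width: 0.0118
```

```bash
python3 - <<'E'
from h import *
o=get_obs();print(o['q'],o['position'],o['tool_rot'],o['grip_width'],o['ft_force'])
c=save('side','d1'); cv2.imwrite('pics/d1b.png',cv2.resize(c['img'][200:320,240:420,::-1],None,fx=4,fy=4,interpolation=cv2.INTER_CUBIC))
r,t,_=tool(); print((r.inv().apply([0,0,1])*35), r.inv().apply([.988,.154,0])*10)
E
```

```text
[ 0.21276274  0.60527891  1.83960459 -0.05197361  0.35377915  0.10177178] [0.56539545 0.23007988 0.09651849] [-0.68475766 -0.17506966 -0.06605946  0.7043392 ] 0.011786146614148972 [-0.1652879  -0.18235197 -3.35688504]
[ 11.79728814 -32.9518269    0.03311484] [ 9.41413803  3.37039246 -0.02144167]
```

View pics/d1b.png

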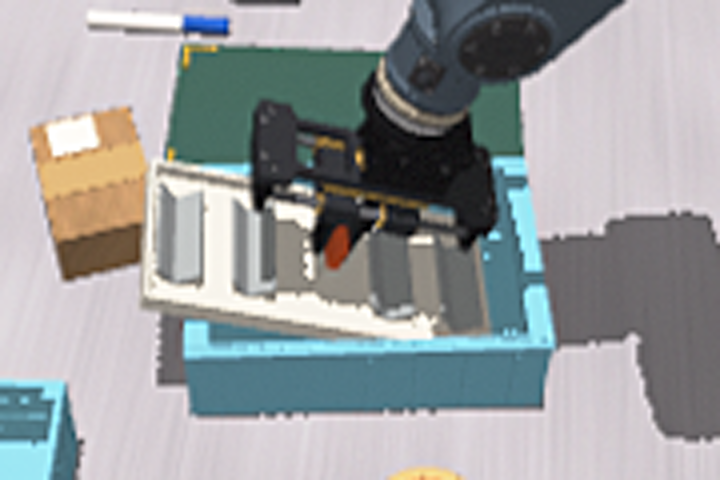

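Request:
jog_arm:
  series:
    - [4,-11,0,0,0,0,1]
    - [8,-22,0,0,0,0,1]
    - [12,-33,0,0,0,0,1]
    - [17,-40,0,0,0,0.06,1]
    - [22,-49,0,0,0,0.12,1]
    - [26,-56,0,0,0,0.18,1]
    - [30,-62,0,0,0,0.24,1]
    - [33,-68,0,0,0,0.3,1]
    - [33,-68,0,0,0,0.344,1]
    - [33,-68,0,0,0,0.344,1]
    - [33,-68,0,0,0,0.344,1]

```text
time: 6.92
position: [0.5735, 0.2313, 0.1721]
tool_rot: [-0.705, -0.056, 0.055, 0.705]
ft_force: [-0.1, 1.3, -4.1]
grip_width: 0.0116
```

```bash
python3 - <<'E'
from h import *
r,t,o=tool();print(o['q'],t,r.as_matrix().round(3),o['grip_width'],o['ft_force'],o['moment'])
c=save('side','d2'); cv2.imwrite('pics/d2b.png',cv2.resize(c['img'][200:320,240:420,::-1],None,fx=4,fy=4,interpolation=cv2.INTER_CUBIC))
c=save('wrist','w3'); cv2.imwrite('pics/w3b.png',c['img'][:,:,::-1])
E
```

```text
[2.02443281e-01 5.76511520e-01 1.50017890e+00 1.08049410e-03
 1.06360981e+00 4.50584199e-02] [0.57346202 0.23131452 0.17207774] [[ 0.988  0.001 -0.156]
 [ 0.156  0.001  0.988]
 [ 0.001 -1.     0.001]] 0.011621606507140175 [-0.06193535  1.34722397 -4.06213575] [ 0.002194   -0.08362567 -0.00817269]
```

View pics/d2b.png

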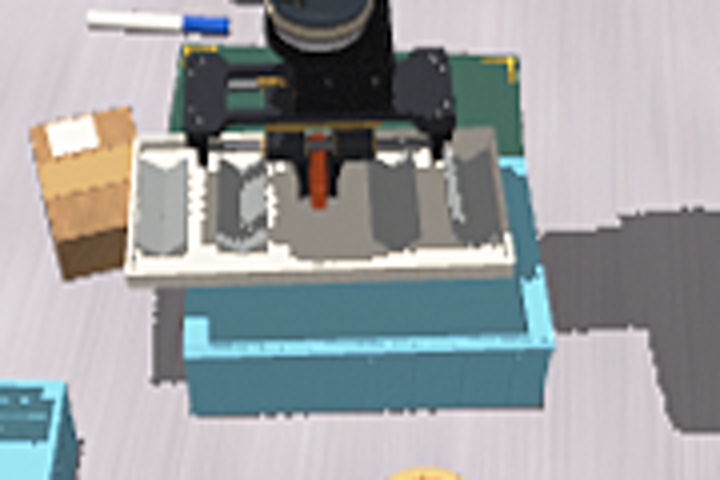

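View pics/w3b.png

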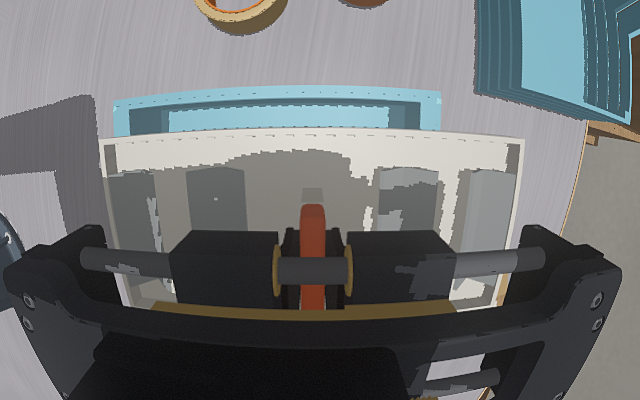

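```bash
python3 - <<'E'
from fit import *
s=dict(np.load('pics/scene0.npz'));d=dict(np.load('pics/side0.npz'));c=dict(np.load('pics/w1.npz'))
cv2.imwrite('pics/z_s.png',cv2.resize(s['img'][185:245,265:375,::-1],None,fx=7,fy=7,interpolation=cv2.INTER_CUBIC))
cv2.imwrite('pics/z_w.png',cv2.resize(c['img'][160:262,220:430,::-1],None,fx=3.8,fy=3.8,interpolation=cv2.INTER_CUBIC))
# edge-points optimisation: mat mask boundary -> world lines
def fit(c,f,pts_edges):
    pass
for n,cc,fn in (('s',s,pray),('d',d,pray),('w',c,wray)):
    w=(wcloud if n=='w' else cloud)(cc);hsv=cv2.cvtColor(cc['img'],cv2.COLOR_RGB2HSV)
    m=(hsv[...,0]>55)&(hsv[...,0]<90)&(hsv[...,1]>50)&(hsv[...,2]<150)
    yel=(hsv[...,0]>18)&(hsv[...,0]<40)&(hsv[...,1]>90)
    ok=(abs(w[...,2]-.003)<.01)&(abs(w[...,0]-.58)<.22)&(abs(w[...,1])<.15)
    m=((m|yel)&ok).astype(np.uint8)
    v,u=np.nonzero(m); P=fn(cc,np.stack([u,v],-1),.003)[:,:2]
    a=np.radians(4.2)
    for a in np.radians([3.5,4.2,5,5.5]):
        q=P@np.array([[np.cos(a),-np.sin(a)],[np.sin(a),np.cos(a)]])
        # edges robust per slice
        L=[]
        for side in ('x0','x1','y0','y1'):
            i=0 if side[0]=='x' else 1; k=q[:,1-i]; bins=np.arange(k.min(),k.max(),.006); E=[]
            for b in bins:
                z=q[(k>=b)&(k<b+.006),i]
                if len(z)>8: E.append((b+.003,z.min() if side[1]=='0' else z.max()))
            E=np.array(E)[3:-3]; p=np.polyfit(E[:,0],E[:,1],1); L.append((side,np.median(E[:,1]).round(4),p[0].round(3),E[:,1].std().round(4)))
        print(n,np.degrees(a).round(1),L)
E
```

```text
s 3.5 [('x0', np.float64(0.4131), np.float64(-0.014), np.float64(0.0024)), ('x1', np.float64(0.7357), np.float64(-0.013), np.float64(0.0015)), ('y0', np.float64(-0.1088), np.float64(0.011), np.float64(0.0017)), ('y1', np.float64(0.0524), np.float64(0.014), np.float64(0.0032))]
s 4.2 [('x0', np.float64(0.4126), np.float64(-0.001), np.float64(0.0023)), ('x1', np.float64(0.7353), np.float64(-0.006), np.float64(0.001)), ('y0', np.float64(-0.1158), np.float64(-0.006), np.float64(0.0022)), ('y1', np.float64(0.0451), np.float64(0.001), np.float64(0.0028))]
s 5.0 [('x0', np.float64(0.4122), np.float64(-0.0), np.float64(0.0015)), ('x1', np.float64(0.7348), np.float64(0.016), np.float64(0.0015)), ('y0', np.float64(-0.1237), np.float64(-0.014), np.float64(0.0019)), ('y1', np.float64(0.0369), np.float64(-0.009), np.float64(0.0029))]
s 5.5 [('x0', np.float64(0.4114), np.float64(0.026), np.float64(0.0025)), ('x1', np.float64(0.7342), np.float64(0.017), np.float64(0.0018)), ('y0', np.float64(-0.1284), np.float64(-0.021), np.float64(0.0024)), ('y1', np.float64(0.0321), np.float64(-0.018), np.float64
[... 1515 characters left out ...]
loat64(0.0106)), ('y0', np.float64(-0.1008), np.float64(0.043), np.float64(0.0151)), ('y1', np.float64(0.05), np.float64(0.004), np.float64(0.0008))]
w 5.0 [('x0', np.float64(0.409), np.float64(0.001), np.float64(0.0017)), ('x1', np.float64(0.7345), np.float64(0.097), np.float64(0.0108)), ('y0', np.float64(-0.1083), np.float64(0.029), np.float64(0.0149)), ('y1', np.float64(0.0421), np.float64(-0.01), np.float64(0.0011))]
w 5.5 [('x0', np.float64(0.4088), np.float64(-0.051), np.float64(0.0079)), ('x1', np.float64(0.7342), np.float64(0.106), np.float64(0.0109)), ('y0', np.float64(-0.1132), np.float64(0.02), np.float64(0.0148)), ('y1', np.float64(0.037), np.float64(-0.018), np.float64(0.0017))]
```

View pics/z_s.png

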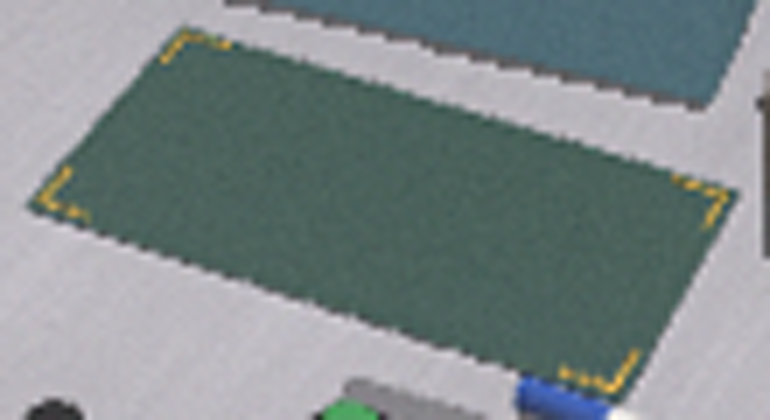

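View pics/z_w.png

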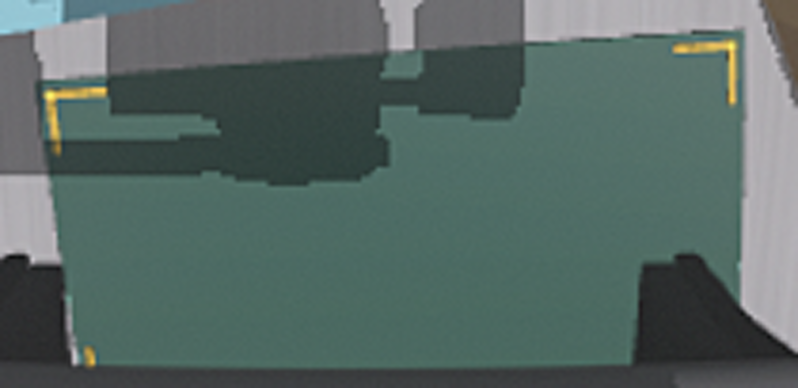

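```bash
cat >> h.py <<'E'
def down(yaw): return R.from_matrix(np.column_stack([[np.cos(yaw),np.sin(yaw),0],[0,0,-1],[-np.sin(yaw),np.cos(yaw),0]]))
E
python3 - <<'E'
from h import *
delta([.575,.008,.17],down(.0733))
E
```

```text
delta [ -33.2    1.7 -220.8] [-0.001   0.0835  0.0006] |w|deg 4.8
```

Request:
jog_arm:
  series:
    - [0,-15,-15,0,0,0,1]
    - [-4,-15,-40,0,0.01,0,1]
    - [-10,-15,-70,0,0.03,0,1]
    - [-15,-15,-100,0,0.04,0,1]
    - [-20,-10,-130,0,0.05,0,1]
    - [-25,-5,-160,0,0.06,0,1]
    - [-30,0,-190,0,0.07,0,1]
    - [-33,0,-210,-0.001,0.083,0,1]
    - [-33,2,-221,-0.001,0.083,0,1]
    - [-33,30,-221,-0.001,0.083,0,1]
    - [-33,60,-221,-0.001,0.083,0,1]
    - [-33,85,-221,-0.001,0.083,0,1]
    - [-33,105,-221,-0.001,0.083,0,1]
    - [-33,105,-221,-0.001,0.083,0,1]
    - [-33,105,-221,-0.001,0.083,0,1]

```text
time: 8.9
position: [0.5767, 0.0082, 0.0675]
tool_rot: [0.707, 0.027, -0.025, -0.707]
ft_force: [-0.1, 0.0, -4.0]
grip_width: 0.0116
```

```bash
python3 - <<'E'
from h import *
delta([.575,.008,.034],down(.0733));o=get_obs();print(o['ft_force'],o['grip_width'])
for n in('scene','side'):
    c=save(n,n+'3')
c=dict(np.load('pics/scene3.npz')); cv2.imwrite('pics/s3z.png',cv2.resize(c['img'][165:265,250:390,::-1],None,fx=5,fy=5,interpolation=cv2.INTER_CUBIC))
c=dict(np.load('pics/side3.npz')); cv2.imwrite('pics/d3z.png',cv2.resize(c['img'][180:280,260:400,::-1],None,fx=5,fy=5,interpolation=cv2.INTER_CUBIC))
E
```

```text
delta [-1.8 33.5 -0. ] [0.0002 0.0009 0.0025] |w|deg 0.2
[-1.25147914e-01  3.22571315e-03 -3.95123870e+00] 0.011597498906643784
```

View pics/s3z.png

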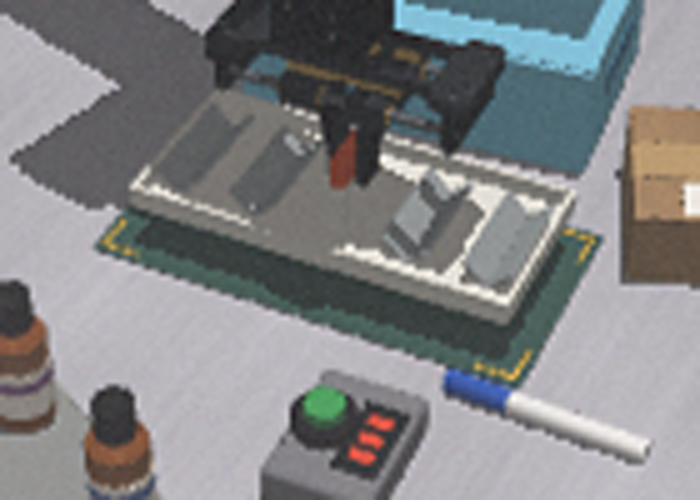

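View pics/d3z.png

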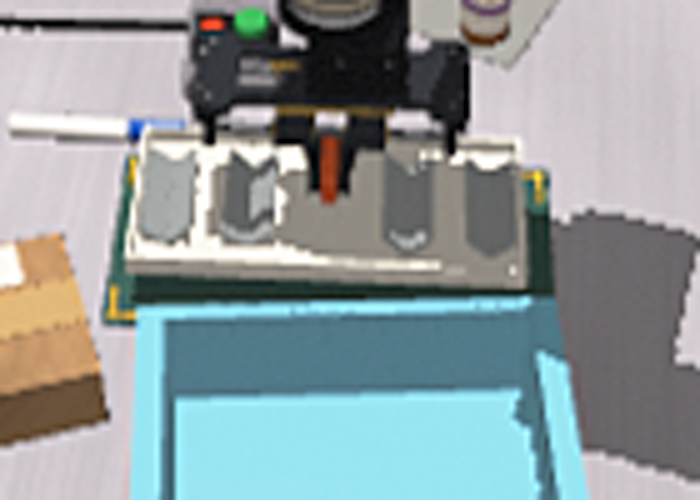

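Request:
jog_arm:
  series:
    - [-2,12,0,0,0.001,0.002,1]
    - [-2,22,0,0,0.001,0.002,1]
    - [-2,28,0,0,0.001,0.002,1]
    - [-2,31,0,0,0.001,0.002,1]
    - [-2,32,0,0,0.001,0.002,1]
    - [-2,32,0,0,0.001,0.002,1]
    - [-2,32,0,0,0.001,0.002,1]

```text
time: 9.88
position: [0.5741, 0.0079, 0.0349]
tool_rot: [0.707, 0.026, -0.026, -0.707]
ft_force: [-0.2, -0.2, -2.4]
grip_width: 0.0116
```

```bash
cat > tray.py <<'E'
from fit import *
def edges(n):
    c=save(n,n+'_t'); return c
def trayrect(c,wr=False,zt=.021):
    w=(wcloud if wr else cloud)(c)
    hsv=cv2.cvtColor(c['img'],cv2.COLOR_RGB2HSV)
    m=(abs(w[...,2]-zt)<.004)&(abs(w[...,0]-.575)<.2)&(abs(w[...,1])<.12)&(hsv[...,1]<60)
    P=(wray if wr else pray)(c,np.argwhere(m)[:,::-1],zt)[:,:2]
    return P,m
E
python3 - <<'E'
from tray import *
o=get_obs();print(o['position'],o['ft_force'],o['grip_width'])
for n in('scene','side'):
    c=save(n,n+'4'); P,m=trayrect(c); print(n,len(P),cv2.minAreaRect((P*1000).astype(np.float32)))
c=dict(np.load('pics/scene4.npz')); cv2.imwrite('pics/s4z.png',cv2.resize(c['img'][180:250,260:380,::-1],None,fx=6.5,fy=6.5,interpolation=cv2.INTER_CUBIC))
c=dict(np.load('pics/side4.npz')); cv2.imwrite('pics/d4z.png',cv2.resize(c['img'][190:250,270:390,::-1],None,fx=6.5,fy=6.5,interpolation=cv2.INTER_CUBIC))
E
```

```text
[0.57411881 0.00785089 0.03489121] [-0.23419209 -0.23642382 -2.44146022] 0.01164612273830548
scene 565 ((595.7268676757812, -14.386405944824219), (324.9580078125, 177.3889923095703), 4.040216445922852)
side 458 ((576.362548828125, 11.501213073730469), (285.40911865234375, 134.363037109375), 4.335097312927246)
```

View pics/s4z.png

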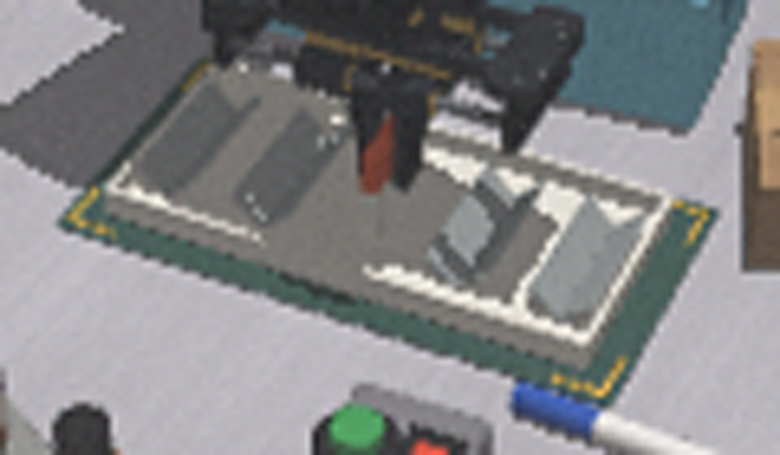

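View pics/d4z.png

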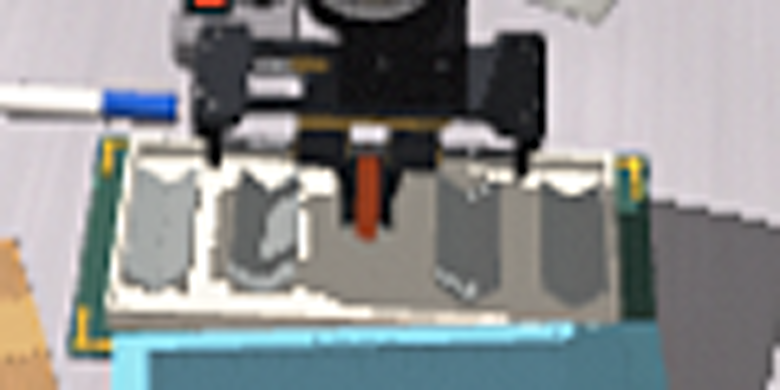

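```bash
python3 - <<'E'
from fit import *
def rect(cx,cy,yaw,hx,hy,z):
    r=R.from_rotvec([0,0,yaw]);return r.apply([[sx*hx,sy*hy,z] for sx,sy in((1,1),(1,-1),(-1,-1),(-1,1))])+[cx,cy,0]
for f,(y0,y1,x0,x1) in (('scene4',(180,250,260,380)),('side4',(190,250,270,390))):
    c=dict(np.load(f'pics/{f}.npz'));k=6.5
    im=cv2.resize(c['img'][y0:y1,x0:x1,::-1],None,fx=k,fy=k,interpolation=cv2.INTER_CUBIC)
    for a,col in ((rect(.575,.008,.0733,.165,.085,.003),(0,0,255)),(rect(.5745,.008,.0733,.143,.066,.021),(255,0,255)),(rect(.5745,.008,.0733,.143,.066,.003),(255,0,0))):
        p=((proj(c,a)-[x0,y0]+.5)*k).astype(np.int32); cv2.polylines(im,[p],True,col,1)
    cv2.imwrite(f'pics/{f}o.png',im)
E
```

```text
(no output)
```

View pics/scene4o.png

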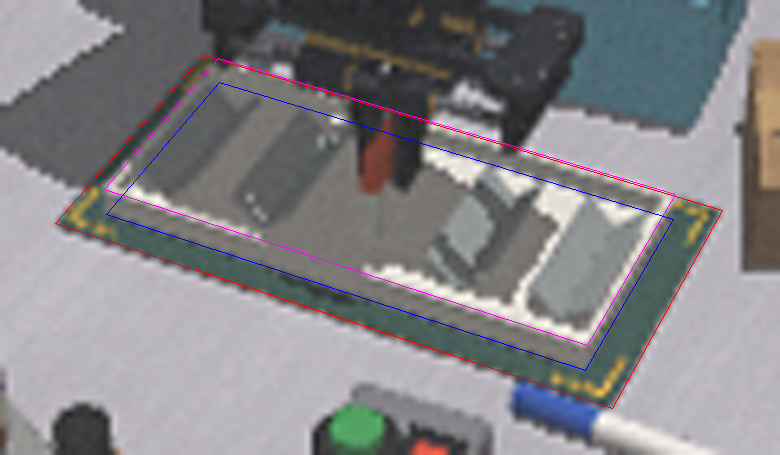

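View pics/side4o.png

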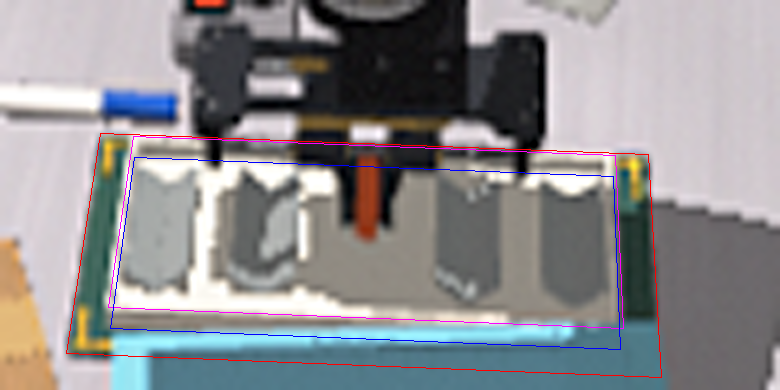

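Request:
jog_arm:
  series:
    - [0,1,0,0,0,0,1]
    - [0,2,0,0,0,0,1]
    - [0,2,0,0,0,0,1]
    - [0,2,0,0,0,0,1]

```text
time: 10.48
position: [0.5741, 0.0078, 0.0344]
tool_rot: [0.707, 0.026, -0.026, -0.707]
ft_force: [-3.0, -0.4, 8.6]
grip_width: 0.0115
```

Request:
jog_arm:
  series:
    - [0,1,0,0,0,0,0.2]
    - [0,1,0,0,0,0,0.2]
    - [0,1,0,0,0,0,0.2]
    - [0,0,0,0,0,0,0.2]
    - [0,-20,0,0,0,0,0.2]
    - [0,-60,0,0,0,0,0.2]
    - [0,-120,0,0,0,0,0]
    - [0,-180,0,0,0,0,-1]
    - [0,-240,0,0,0,0,-1]
    - [0,-240,0,0,0,0,-1]

```text
time: 11.72
position: [0.5776, 0.0074, 0.2785]
tool_rot: [0.708, 0.03, -0.022, -0.706]
ft_force: [0.3, 0.3, -1.4]
grip_width: 0.0657
```

```bash
python3 - <<'E'
from tray import *
o=get_obs();print(o['q'],o['position'],o['tool_rot'],o['ft_force'],o['grip_width'])
for n in('scene','side'):
    c=save(n,n+'5')
    x0,y0=(200,160)
    im=cv2.resize(c['img'][130:300,200:400,::-1],None,fx=4,fy=4,interpolation=cv2.INTER_CUBIC)[:600]; cv2.imwrite(f'pics/{n}5z.png',im)
c=save('wrist','w5')
E
```

```text
[-1.80413268e-01  3.98062421e-01  1.49506805e+00 -1.91342464e-04
  1.23687540e+00 -2.53271293e-01] [0.5775569  0.0074308  0.27847807] [ 0.70756888  0.02976167 -0.02178805 -0.70568109] [ 0.2520828   0.3009273  -1.36153921] 0.0657375512396678
```

View pics/scene5z.png

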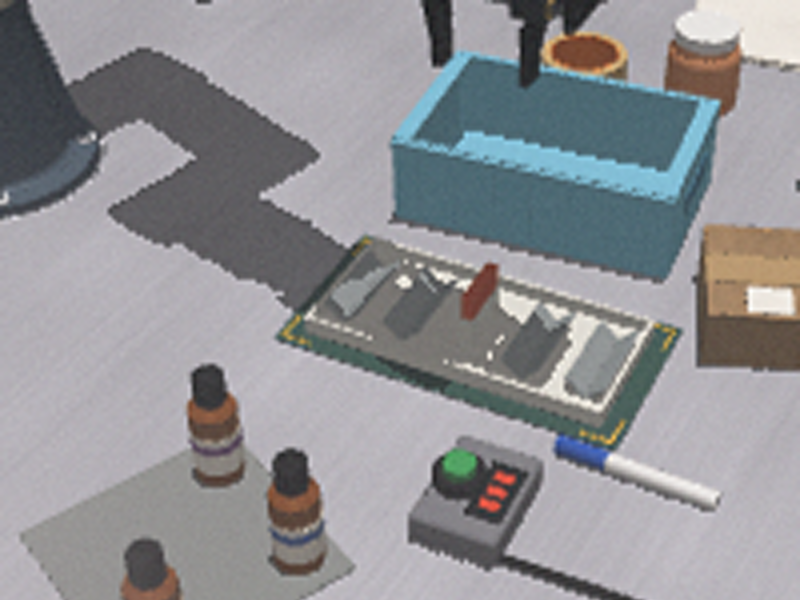

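View pics/side5z.png

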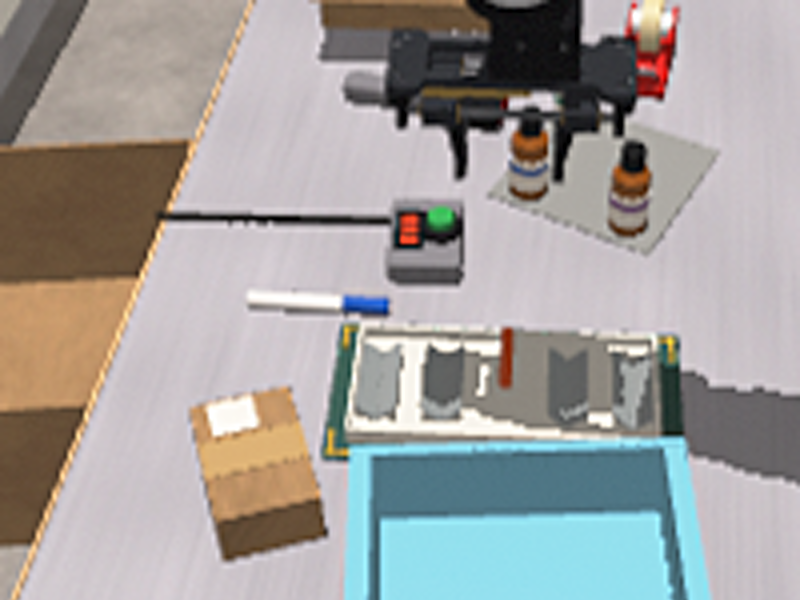

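View pics/w5.png

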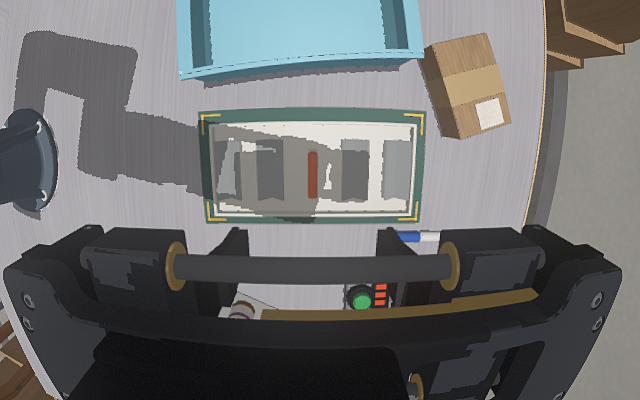

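```bash
python3 - <<'E'
from h import *
c=dict(np.load('pics/w5.npz'))
cv2.imwrite('pics/w5z.png',cv2.resize(c['img'][100:230,190:435,::-1],None,fx=3.2,fy=3.2,interpolation=cv2.INTER_CUBIC))
E
```

```text
(no output)
```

View pics/w5z.png

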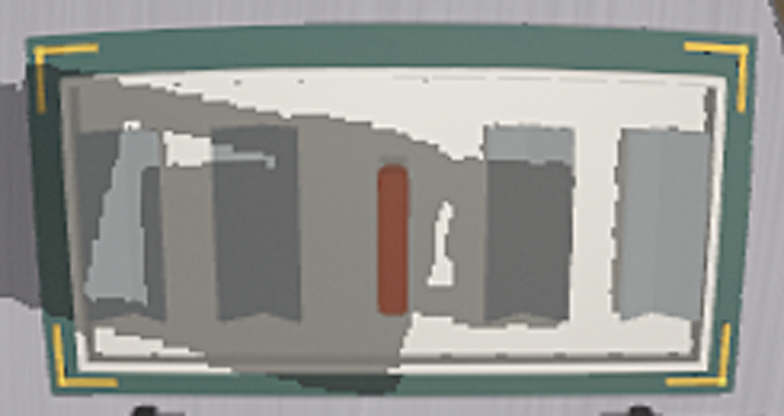

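```bash
python3 - <<'E'
from fit import *
c=dict(np.load('pics/w5.npz'))
pz=lambda l:np.array(l)/3.2+[190-.35,100-.35]
q=lambda hx,hy:[[-hx,hy,0],[hx,hy,0],[hx,-hy,0],[-hx,-hy,0]]
for n,hx,hy,z,uv in (('mat',.165,.085,.003,[(28,38),(755,40),(733,393),(54,394)]),('tray',.143,.066,.021,[(62,76),(725,76),(708,374),(79,372)]),('bar',.006,.028,.066,[(378,163),(408,163),(408,316),(378,316)])):
    x,e=fitplane(c,q(hx,hy),pz(uv),z); print(n,x.round(4),e.round(1).tolist())
E
```

```text
mat [0.5744 0.0079 0.0727] [[-0.6, -0.2], [1.2, -0.9], [0.5, 0.8], [-1.0, 0.6]]
tray [0.5748 0.0078 0.0711] [[-0.4, 0.4], [0.5, 0.7], [-0.3, -0.8], [0.1, -0.4]]
bar [0.5743 0.0095 0.0724] [[-0.3, 1.2], [0.3, 1.2], [0.2, -1.3], [-0.2, -1.3]]
```

```bash
cat > kin.py <<'E'
import numpy as np
from scipy.spatial.transform import Rotation as R
from scipy.optimize import least_squares
D=[([-1.43451813,.528407041,1.43387204,0,1.18135673,-.178490629],[.1934327,-.5935749,.22161756],[-0.57166832,0.41595309,-0.41495017,0.57270823]),
([.0128791144,.311067236,1.4034653,-.000339857,1.42771343,.0146271609],[.54961531,.1179854,.35948729],[7.07228568e-01,-8.30180350e-04,3.71529399e-04,-7.06984388e-01]),
([.22235833,.37421118,1.924836,-.04579119,.49500198,.1036814],[.49927772,.21987713,.18856337],[-0.68436324,-0.17620445,-0.06826388,0.70422936]),
([.21276274,.60527891,1.83960459,-.05197361,.35377915,.10177178],[.56539545,.23007988,.09651849],[-0.68475766,-0.17506966,-0.06605946,0.7043392]),
([-.180413268,.398062421,1.49506805,-.000191342,1.2368754,-.253271293],[.5775569,.0074308,.27847807],[0.70756888,0.02976167,-0.02178805,-0.70568109])]
# forearm frame: z along link ; rotations about y (pitch forward)
def fk(q,p,s):
    a,z0,L2,L3,Lt,e,r0=p; s4,s6=s
    R1=R.from_euler('z',q[0]); 
    R2=R1*R.from_euler('y',q[1]); R3=R2*R.from_euler('y',q[2])
    pos=R1.apply([r0,a,z0])+R2.apply([0,0,L2])+R3.apply([e,0,L3])
    R4=R3*R.from_euler('z',s4*q[3]); R5=R4*R.from_euler('y',q[4]); R6=R5*R.from_euler('z',s6*q[5])
    return pos+R6.apply([0,0,Lt]),R6
if __name__=='__main__':
    for s in ((1,1),(1,-1),(-1,1),(-1,-1)):
        # constant C: tool = R6*C from first
        Rs=[(fk(q,[0]*7,s)[1].inv()*R.from_quat(t)) for q,_,t in D]
        print(s,[ (Rs[0].inv()*r).magnitude().round(4) for r in Rs]); 
        f=lambda p:np.concatenate([fk(q,p,s)[0]-x for q,x,_ in D]+[0.01*np.array([p[5],p[6]])])
        o=least_squares(f,[.11,.25,.456,.409,.25,0,0]); print(o.x.round(4),abs(f(o.x)).max())
        if s==(1,1):print(Rs[0].as_matrix().round(3))
E
python3 kin.py
```

```text
Traceback (most recent call last):
  File "kin.py", line 21, in <module>
    print(s,[ (Rs[0].inv()*r).magnitude().round(4) for r in Rs]);
              ^^^^^^^^^^^^^^^^^^^^^^^^^^^^^^^^^
AttributeError: 'float' object has no attribute 'round'
```

```bash
sed -i 's/magnitude().round(4)/magnitude()/' kin.py; python3 kin.py
```

```text
(1, 1) [0.0, 6.624160374828793e-06, 6.618818312632963e-06, 6.636990894594328e-06, 6.625425367386434e-06]
[1.110e-01 2.734e-01 5.876e-01 3.914e-01 3.048e-01 1.137e-01 3.000e-04] 0.001136718366093685
[[-1.  0.  0.]
 [ 0. -0.  1.]
 [ 0.  1.  0.]]
(1, -1) [0.0, 0.38623808660998277, 0.5643465621702841, 0.5605273310800374, 0.14955882279315807]
[1.110e-01 2.734e-01 5.876e-01 3.914e-01 3.048e-01 1.137e-01 3.000e-04] 0.001136718373916064
(-1, 1) [0.0, 0.0006734021775273549, 0.0915773806470576, 0.10394281626559428, 0.0003760852572093871]
[0.1063 0.2378 0.5735 0.3799 0.2752 0.0969 0.0126] 0.007660235987997588
(-1, -1) [0.0, 0.3861417306924836, 0.4856568947475605, 0.4643787824814703, 0.14968466842702774]
[0.1063 0.2378 0.5735 0.3799 0.2752 0.0969 0.0126] 0.007660235982537705
```

```bash
cat > ik.py <<'E'
from kin import *
s=(1,1)
f=lambda p:np.concatenate([fk(q,p,s)[0]-x for q,x,_ in D]+[0.001*np.array([p[5]-.1,p[6]])])
P=least_squares(f,[.11,.25,.456,.409,.25,0,0]).x
C=R.from_matrix([[-1,0,0],[0,0,1],[0,1,0]])
lo=np.array([-3.08,-.75,.22,-1.43,0.0,-2.85]);hi=np.array([3.08,2.2,2.44,4.57,2.65,2.85])
def FK(q):
    p,r=fk(q,P,s);return p,r*C
def IK(p,Rt,q0):
    def e(q):
        x,r=FK(q);return np.r_[(x-p)*5,(Rt.inv()*r).as_rotvec()]
    o=least_squares(e,np.clip(q0,lo+1e-3,hi-1e-3),bounds=(lo,hi));return o.x,np.abs(o.fun).max()
def pose(az,th):
    """tool horizontal-ish: pointing along azimuth az, th below horizontal, camera up"""
    h=np.array([np.cos(az),np.sin(az),0]);z=np.array([0,0,1.]);y=np.cos(th)*h-np.sin(th)*z;zt=np.cos(th)*z+np.sin(th)*h
    return R.from_matrix(np.column_stack([np.cross(y,zt),y,zt]))
E
python3 - <<'E'
from ik import *
print(P.round(4),np.abs(f(P)).max())
B={'green':(.55,-.404),'blue':(.5855,-.285),'violet':(.4775,-.243)}
for n,b in B.items():
    for th in (15,30,45):
        for az in range(-180,180,30):
            Rt=pose(np.radians(az),np.radians(th)); tcp=np.array([*b,.05])+Rt.apply([0,.005,0])
            sol=[]
            for q0 in ([-.5,.6,1.6,0,.6,0],[-.5,.6,1.6,1,.6,0],[-.5,.6,1.6,-1,.6,0],[-.5,.6,1.6,0,.6,2],[-.5,.6,1.6,0,.6,-2],[-.5,.6,1.6,3,.8,0]):
                q,e=IK(tcp,Rt,q0)
                if e<2e-3 and not any(np.abs(q-x).max()<.05 for x in sol): sol.append(q)
            if sol: print(n,th,az,[x.round(2).tolist() for x in sol])
E
```

```text
[0.111  0.2742 0.588  0.3917 0.3055 0.1141 0.    ] 1.409859501686954e-05
green 15 -180 [[-0.57, 1.44, 0.42, -0.82, 2.35, -2.38]]
green 15 -150 [[-0.44, 1.29, 0.84, -1.0, 1.9, -2.4]]
green 15 -120 [[-0.37, 1.17, 1.28, -1.29, 1.46, -2.26]]
green 15 -90 [[-0.4, 1.11, 1.69, 4.42, 1.19, -1.91]]
green 15 -60 [[-0.62, 1.14, 2.01, 3.57, 1.31, -1.57]]
green 15 -30 [[-1.0, 1.17, 2.1, 2.68, 1.42, -1.63]]
green 15 0 [[-1.23, 1.12, 1.89, 1.87, 1.27, -1.44]]
green 15 30 [[-1.25, 1.13, 1.52, 1.27, 1.43, -1.09]]
green 15 60 [[-1.16, 1.22, 1.1, 0.93, 1.82, -0.92]]
green 15 90 [[-1.03, 1.36, 0.66, 0.7, 2.26, -0.92]]
green 15 120 [[-0.87, 1.5, 0.27, 0.37, 2.65, -1.2]]
green 30 -180 [[-0.59, 1.29, 0.61, -0.59, 2.12, -2.23]]
green 30 -150 [[-0.47, 1.17, 0.95, -0.83, 1.71, -2.38]]
green 30 -120 [[-0.42, 1.05, 1.34, -1.13, 1.26, -2.36]]
green 30 -90 [[-0.45, 0.98, 1.71, 4.56, 0.91, -2.1]]
green 30 -60 [[-0.65, 0.97, 1.99, 3.59, 0.88, -1.66]]
green 30 -30 [[-0.97, 0.98, 2.07, 2.68, 0.97, -1.53]]
green 30 0 [[-1.17, 0.97, 1.89, 1.79, 0.96, -1.25]]
green 30 30 [[-1.2, 1.0, 1.56, 1.15, 1.22, -0.96]]
green 30 6
[... 3631 characters left out ...]
120 [[-0.8, 1.11, 1.14, 0.23, 1.92, -1.37]]
violet 30 150 [[-0.63, 1.14, 1.05, -0.1, 2.0, -1.66]]
violet 45 -180 [[-0.49, 0.99, 1.27, -0.34, 1.61, -1.95]]
violet 45 -150 [[-0.37, 0.94, 1.43, -0.6, 1.37, -2.16]]
violet 45 -120 [[-0.29, 0.88, 1.67, -0.91, 1.05, -2.25]]
violet 45 -60 [[-0.46, 0.85, 2.21, 3.78, 0.72, -1.64]]
violet 45 -30 [[-0.79, 0.9, 2.35, 2.9, 0.89, -1.61]]
violet 45 0 [[-1.06, 0.86, 2.25, 2.06, 0.77, -1.54]]
violet 45 30 [[-1.12, 0.83, 2.01, 1.22, 0.85, -1.16]]
violet 45 60 [[-1.05, 0.86, 1.73, 0.74, 1.14, -1.05]]
violet 45 90 [[-0.93, 0.92, 1.47, 0.44, 1.43, -1.15]]
violet 45 120 [[-0.79, 0.98, 1.29, 0.18, 1.64, -1.37]]
violet 45 150 [[-0.63, 1.0, 1.21, -0.08, 1.71, -1.66]]
```

```bash
cat >> ik.py <<'E'
def cradle(i,th,az,dz=.0,ty=0.,off=.010):
    """TCP pose placing bottle lying in cradle i; off: tool-y distance axis->(grasp pt behind) i.e. tip beyond axis = .019-off"""
    x=[-.118,-.058,.058,.118][i]; a=.072
    c=np.array([.5747,.008,.003+.033+dz])+R.from_euler('z',a).apply([x,ty,0])
    Rt=pose(az,np.pi/2+th); return c+Rt.apply([0,.019-off,0]),Rt
E
python3 - <<'E'
from ik import *
for az in (np.pi/2+.072,-np.pi/2+.072):
  for th in (30,45):
    for i in range(4):
        p,Rt=cradle(i,np.radians(th),az); sol=[]
        for q0 in ([0,.6,1.6,0,.6,0],[0,.6,1.6,1,.6,0],[0,.6,1.6,-1,.6,0],[0,.6,1.6,0,.6,2],[0,.6,1.6,0,.6,-2],[0,.6,1.6,3,.8,0]):
            q,e=IK(p,Rt,q0)
            if e<2e-3 and not any(np.abs(q-x).max()<.05 for x in sol): sol.append(q)
        print(round(az,2),th,i,[x.round(2).tolist() for x in sol])
E
```

```text
1.64 30 0 [[0.08, 0.77, 1.97, -0.97, 0.65, 0.87]]
1.64 30 1 [[0.08, 0.79, 1.82, -0.85, 0.73, 0.71]]
1.64 30 2 [[0.08, 0.86, 1.52, -0.7, 0.89, 0.49]]
1.64 30 3 [[0.08, 0.92, 1.35, -0.65, 0.98, 0.4]]
1.64 45 0 [[0.21, 0.87, 1.92, -1.13, 0.89, 1.12]]
1.64 45 1 [[0.2, 0.89, 1.78, -1.05, 0.94, 0.97]]
1.64 45 2 [[0.17, 0.95, 1.48, -0.94, 1.06, 0.73]]
1.64 45 3 [[0.17, 1.0, 1.32, -0.89, 1.13, 0.62]]
-1.5 30 0 [[-0.54, 0.77, 1.92, 0.58, 0.86, 2.06]]
-1.5 30 1 [[-0.47, 0.8, 1.78, 0.56, 0.94, 2.18]]
-1.5 30 2 [[-0.38, 0.88, 1.48, 0.53, 1.09, 2.37]]
-1.5 30 3 [[-0.34, 0.93, 1.31, 0.52, 1.18, 2.46]]
-1.5 45 0 [[-0.63, 0.88, 1.85, 0.65, 1.09, 1.92]]
-1.5 45 1 [[-0.56, 0.9, 1.71, 0.67, 1.16, 2.03]]
-1.5 45 2 [[-0.46, 0.96, 1.42, 0.69, 1.3, 2.23]]
-1.5 45 3 [[-0.42, 1.01, 1.26, 0.69, 1.37, 2.33]]
```

```bash
cat > bot.py <<'E'
from h import *
from scipy.optimize import least_squares
def bottles(tag,guess=((.55,-.404),(.5825,-.2865),(.4775,-.243)),rad=.035):
    """fit axis x,y of upright bottles to depth points of cap+body from both cameras"""
    W=[]
    for n in('scene','side'):
        c=save(n,n+tag); w=cloud(c); W.append(w.reshape(-1,3))
    out=[]
    for g in guess:
        x=np.array(g)
        for it in range(4):
            pts=[]
            for w in W:
                d=np.hypot(w[:,0]-x[0],w[:,1]-x[1]);m=(d<rad)&(w[:,2]>.015)&(w[:,2]<.106)
                p=w[m]; p=p[((p[:,2]<.066))|((p[:,2]>.084)&(p[:,2]<.102))]; pts.append(p)
            if min(map(len,pts))<10: print('few',g,[len(p) for p in pts])
            f=lambda x:np.concatenate([(np.hypot(p[:,0]-x[0],p[:,1]-x[1])-np.where(p[:,2]<.075,.02,.013))/np.sqrt(len(p)+1) for p in pts])
            s=least_squares(f,x,loss='soft_l1',f_scale=.0005);x=s.x
        out.append(x); print(g,x.round(4),[len(p) for p in pts],(s.cost*1e6))
    return out
E
python3 - <<'E'
from bot import *
bottles('6')
E
```

```text
(0.55, -0.404) [ 0.5461 -0.4054] [211, 19] 3.5851612334463656
(0.5825, -0.2865) [ 0.5839 -0.2854] [191, 106] 3.536262530520416
(0.4775, -0.243) [ 0.4751 -0.2426] [182, 111] 3.372878930356465
```

```bash
cat > plan.py <<'E'
from h import *
import ik
from ik import IK,FK,pose,cradle
from scipy.spatial.transform import Slerp
def check(wps,n=12):
    """wps list of (p,R); from measured pose; prints q path"""
    r,t,o=tool(); q=np.array(o['q']); cur=(t,r); Q=[q]
    for p,Rt in wps:
        sl=Slerp([0,1],R.concatenate([cur[1],Rt]))
        for k in np.linspace(0,1,n+1)[1:]:
            q2,e=IK(cur[0]+k*(np.array(p)-cur[0]),sl(k),q)
            if e>3e-3: print('IK err',e,k)
            Q.append(q2); q=q2
        print('q',q.round(2)); cur=(np.array(p),Rt)
    Q=np.array(Q);print('range',Q.min(0).round(2),Q.max(0).round(2),'maxstep',np.abs(np.diff(Q,axis=0)).max(0).round(2))
def rel(wps):
    for p,Rt in wps: delta(p,Rt)
E
python3 - <<'E'
from plan import *
b=np.array([.5839,-.2854,.052]);Rt=pose(np.pi,np.radians(45));y=Rt.apply([0,1,0])
w=[(np.array([.69,-.2,.32]),Rt),(b-.12*y,Rt),(b+.009*y,Rt)]
check(w);rel(w)
E
```

```text
q [-0.34  1.06  0.28 -0.41  2.51 -2.15]
q [-0.43  1.18  0.48 -0.37  2.19 -2.11]
q [-0.48  1.12  0.89 -0.34  1.84 -2.02]
range [-0.48  0.41  0.28 -0.41  1.24 -2.15] [-0.18  1.18  1.5   0.06  2.51 -0.25] maxstep [0.04 0.07 0.13 0.13 0.11 0.23]
delta [ 101.5  -50.3 -216. ] [ 0.6249 -1.4152  0.5822] |w|deg 94.7
delta [  75.1  132.9 -299.8] [ 0.6249 -1.4152  0.5822] |w|deg 94.7
delta [ -15.4  224.7 -293.3] [ 0.6249 -1.4152  0.5822] |w|deg 94.7
```

```bash
python3 - <<'E'
from plan import *
b=np.array([.5839,-.2854,.052]);Rt=pose(np.pi,np.radians(45));y=Rt.apply([0,1,0])
w=[(np.array([.66,-.2,.26]),Rt),(b-.12*y,Rt)]
check(w);rel(w)
E
```

```text
q [-0.35  1.01  0.55 -0.33  2.31 -2.05]
q [-0.43  1.18  0.48 -0.37  2.19 -2.11]
range [-0.43  0.41  0.48 -0.37  1.24 -2.11] [-0.18  1.18  1.5   0.06  2.31 -0.25] maxstep [0.04 0.06 0.09 0.09 0.1  0.18]
delta [  71.9    9.9 -213.9] [ 0.6249 -1.4152  0.5822] |w|deg 94.7
delta [  75.1  132.9 -299.8] [ 0.6249 -1.4152  0.5822] |w|deg 94.7
```

Request:
jog_arm:
  series:
    - [72,10,-214,0.625,-1.415,0.582,-1]
    - [72,10,-214,0.625,-1.415,0.582,-1]
    - [72,10,-214,0.625,-1.415,0.582,-1]
    - [72,10,-214,0.625,-1.415,0.582,-1]
    - [72,10,-214,0.625,-1.415,0.582,-1]
    - [72,10,-214,0.625,-1.415,0.582,-1]
    - [72,10,-214,0.625,-1.415,0.582,-1]
    - [72,10,-214,0.625,-1.415,0.582,-1]
    - [72,10,-214,0.625,-1.415,0.582,-1]
    - [72,10,-214,0.625,-1.415,0.582,-1]
    - [72,10,-214,0.625,-1.415,0.582,-1]
    - [75,60,-250,0.625,-1.415,0.582,-1]
    - [75,100,-280,0.625,-1.415,0.582,-1]
    - [75,133,-300,0.625,-1.415,0.582,-1]
    - [75,133,-300,0.625,-1.415,0.582,-1]
    - [75,133,-300,0.625,-1.415,0.582,-1]

```text
time: 13.98
position: [0.6709, -0.2858, 0.1415]
tool_rot: [-0.273, -0.272, 0.652, 0.653]
ft_force: [0.1, 1.1, 1.1]
grip_width: 0.0871
```

```bash
python3 - <<'E'
from bot import *
from plan import *
bottles('7')
o=get_obs();print(o['q'],o['position'])
b=np.array([.5839,-.2854,.052]);Rt=pose(np.pi,np.radians(45));y=Rt.apply([0,1,0])
delta(b+.009*y,Rt)
c=save('wrist','w7')
print(wproj(c,[[.5839,-.2854,.107]]))
c=dict(np.load('pics/scene7.npz'));cv2.imwrite('pics/s7z.png',cv2.resize(c['img'][150:350,180:380,::-1],None,fx=3,fy=3,interpolation=cv2.INTER_CUBIC))
E
```

```text
(0.55, -0.404) [ 0.5463 -0.4053] [217, 90] 3.130199841341397
(0.5825, -0.2865) [ 0.5838 -0.2854] [189, 115] 3.600442035812127
(0.4775, -0.243) [ 0.4752 -0.2425] [188, 112] 3.922285376056508
[-0.43043866  1.17089241  0.47366157 -0.37045536  2.19194546 -2.10810461] [ 0.67173243 -0.28524518  0.14264736]
delta [ 1.000e-01  1.352e+02 -8.000e-01] [ 0.0085 -0.0016 -0.0021] |w|deg 0.5
[[311.59173786 158.07080949]]
```

View pics/w7.png

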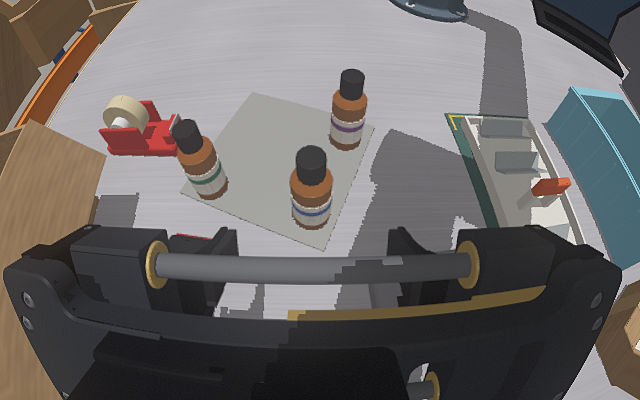

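View pics/s7z.png

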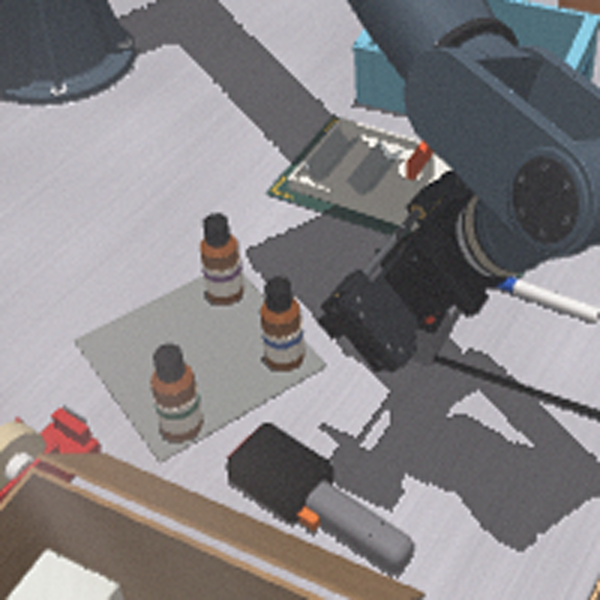

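Request:
jog_arm:
  series:
    - [0,30,-1,0.008,0,0,-1]
    - [0,65,-1,0.008,0,0,-1]
    - [0,95,-1,0.008,0,0,-1]
    - [0,120,-1,0.008,0,0,-1]
    - [0,135,-1,0.008,0,0,-1]
    - [0,135,-1,0.008,0,0,-1]
    - [0,135,-1,0.008,0,0,0.3]
    - [0,135,-1,0.008,0,0,0.5]
    - [0,135,-1,0.008,0,0,0.5]
    - [0,135,-1,0.008,0,0,0.5]
    - [0,135,-1,0.008,0,0,0.5]
    - [0,135,-1,0.008,0,0,0.5]
  grip_force: 35

```text
time: 15.62
position: [0.5763, -0.286, 0.0429]
tool_rot: [-0.27, -0.269, 0.654, 0.654]
ft_force: [1.2, 0.6, 0.2]
grip_width: 0.0392
```

```bash
python3 - <<'E'
from plan import *
o=get_obs();print(o['q'],o['position'],o['ft_force'],o['grip_width'])
az=np.pi/2+.072;th=np.radians(45)
Rg=pose(np.pi,th)
lift=(np.array([.60,-.285,.20]),Rg)
p,Rp=cradle(2,th,az,dz=.0015,ty=-.0025)
w=[lift,(np.array([.62,-.10,.24]),pose(az,th+.8)),(p+[0,0,.12],Rp),(p+[0,0,.03],Rp),(p,Rp)]
check(w,8);rel(w)
E
```

```text
[-0.4780161   1.12353448  0.88839451 -0.34619257  1.84291303 -2.016812  ] [ 0.57627264 -0.28598781  0.04287237] [1.20191326 0.58673711 0.1783327 ] 0.039238810827602257
q [-0.46  0.99  0.76 -0.37  2.09 -2.1 ]
q [-0.33  0.51  1.41 -0.01  1.22 -0.4 ]
q [ 0.17  0.77  1.47 -0.86  1.18  0.56]
q [ 0.17  0.9   1.49 -0.92  1.09  0.69]
q [ 0.17  0.95  1.49 -0.94  1.06  0.73]
range [-0.48  0.51  0.76 -0.94  1.06 -2.1 ] [0.17 1.12 1.49 0.02 2.09 0.73] maxstep [0.07 0.07 0.09 0.12 0.14 0.24]
delta [   0.9 -127.5   94.8] [-0.0036 -0.0007 -0.0004] |w|deg 0.2
delta [ 185.8 -170.   109.2] [-0.6438  1.4191 -0.5794] |w|deg 95.3
delta [ 289.2 -116.8   36.9] [-1.2446  1.6352 -0.0036] |w|deg 117.7
delta [289.3 -53.4 -26.9] [-1.2446  1.6352 -0.0036] |w|deg 117.7
delta [289.3 -32.2 -48.2] [-1.2446  1.6352 -0.0036] |w|deg 117.7
```

Request:
jog_arm:
  series:
    - [0,-15,15,0,0,0,0.5]
    - [0,-60,45,0,0,0,0.5]
    - [1,-100,75,0,0,0,0.5]
    - [1,-127,95,0,0,0,0.5]
    - [1,-127,95,0,0,0,0.5]
    - [1,-127,95,0,0,0,0.5]

```text
time: 16.38
position: [0.5989, -0.2845, 0.1989]
tool_rot: [-0.269, -0.269, 0.654, 0.654]
ft_force: [-0.1, 0.3, -2.2]
grip_width: 0.0395
```

```bash
python3 - <<'E'
from plan import *
o=get_obs();print(o['position'],o['ft_force'],o['grip_width'])
az=np.pi/2+.072;th=np.radians(45)
p,Rp=cradle(2,th,az,dz=.0015,ty=-.0025)
w=[(np.array([.62,-.10,.24]),pose(az,th+.8)),(p+[0,0,.10],Rp)]
rel(w)
c=save('wrist','w8')
E
```

```text
[ 0.59885813 -0.284479    0.19889945] [-0.10013969  0.31911123 -2.1978198 ] 0.03949470579855209
delta [184.5 -43.9  14.3] [-0.6455  1.4195 -0.5793] |w|deg 95.3
delta [287.8  23.4 -72.4] [-1.2462  1.6357 -0.0034] |w|deg 117.8
```

View pics/w8.png

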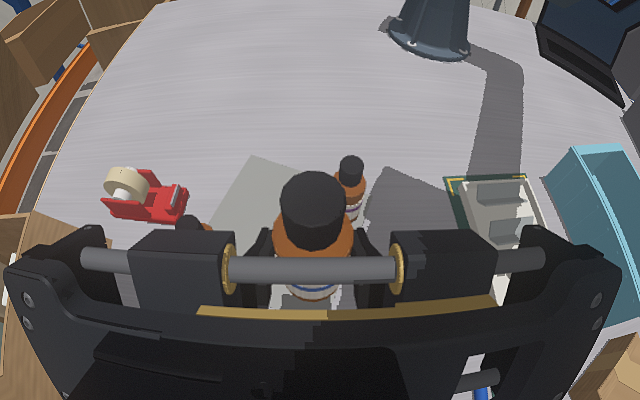

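Request:
jog_arm:
  series:
    - [185,-44,14,-0.645,1.42,-0.579,0.5]
    - [185,-44,14,-0.645,1.42,-0.579,0.5]
    - [185,-44,14,-0.645,1.42,-0.579,0.5]
    - [185,-44,14,-0.645,1.42,-0.579,0.5]
    - [185,-44,14,-0.645,1.42,-0.579,0.5]
    - [185,-44,14,-0.645,1.42,-0.579,0.5]
    - [185,-44,14,-0.645,1.42,-0.579,0.5]
    - [185,-44,14,-0.645,1.42,-0.579,0.5]
    - [185,-44,14,-0.645,1.42,-0.579,0.5]
    - [185,-44,14,-0.645,1.42,-0.579,0.5]
    - [288,23,-72,-1.246,1.636,-0.003,0.5]
    - [288,23,-72,-1.246,1.636,-0.003,0.5]
    - [288,23,-72,-1.246,1.636,-0.003,0.5]
    - [288,23,-72,-1.246,1.636,-0.003,0.5]
    - [288,23,-72,-1.246,1.636,-0.003,0.5]
    - [288,23,-72,-1.246,1.636,-0.003,0.5]
    - [288,23,-72,-1.246,1.636,-0.003,0.5]
    - [288,23,-72,-1.246,1.636,-0.003,0.5]

```text
time: 18.68
position: [0.6345, 0.0014, 0.1338]
tool_rot: [0.923, 0.032, -0.012, -0.382]
ft_force: [-1.4, 0.2, -0.8]
grip_width: 0.0396
```

```bash
python3 - <<'E'
from plan import *
o=get_obs();print(o['position'],o['ft_force'],o['grip_width'])
az=np.pi/2+.072;th=np.radians(45)
p,Rp=cradle(2,th,az,dz=.0015,ty=-.0025)
w=[(p+[0,0,.025],Rp),(p,Rp)]
rel(w)
c=save('wrist','w9')
for n in('scene','side'):
    c=save(n,n+'9');cv2.imwrite(f'pics/{n}9z.png',cv2.resize(c['img'][130:280,230:420,::-1],None,fx=4,fy=4,interpolation=cv2.INTER_CUBIC))
E
```

```text
[0.63451744 0.00142171 0.13377402] [-1.38468266  0.22427088 -0.79053636] 0.03956835135803207
delta [-1.4 53.5 56.3] [ 0.0004 -0.0044 -0.0002] |w|deg 0.3
delta [-1.5 71.1 74. ] [ 0.0004 -0.0044 -0.0002] |w|deg 0.3
```

View pics/w9.png

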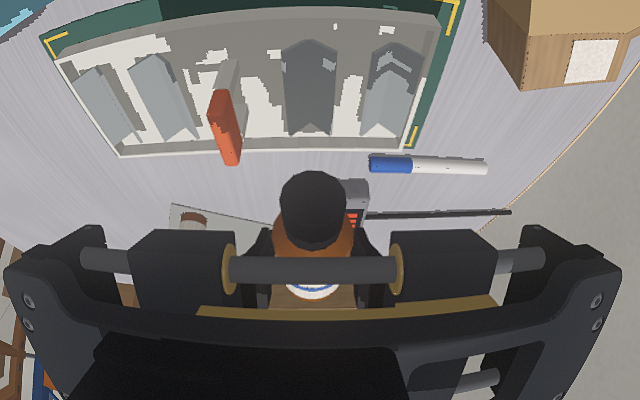

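View pics/scene9z.png

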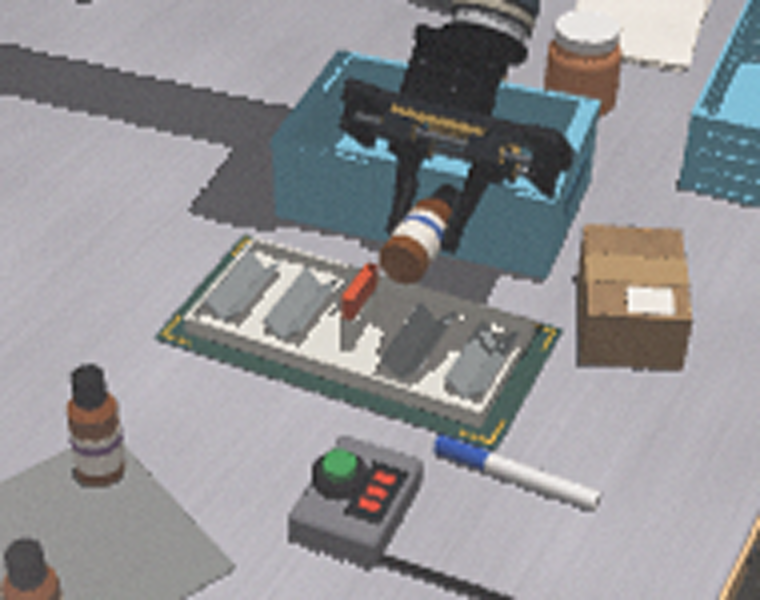

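View pics/side9z.png

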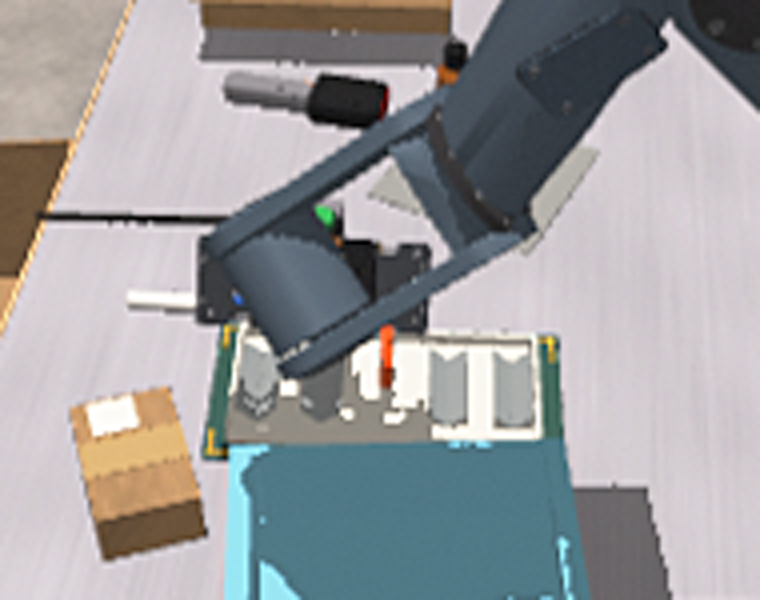

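Request:
jog_arm:
  series:
    - [-1,20,20,0,-0.004,0,0.5]
    - [-1,40,42,0,-0.004,0,0.5]
    - [-1,53,56,0,-0.004,0,0.5]
    - [-1,61,64,0,-0.004,0,0.5]
    - [-1,66,69,0,-0.004,0,0.5]
    - [-1,68,71,0,-0.004,0,0.5]
    - [-1,68,71,0,-0.004,0,0.5]
    - [-1,68,71,0,-0.004,0,0.5]

```text
time: 19.82
position: [0.6333, 0.0051, 0.0347]
tool_rot: [0.924, 0.034, -0.015, -0.382]
ft_force: [-0.3, -0.2, -1.1]
grip_width: 0.0395
```

```bash
python3 - <<'E'
from plan import *
o=get_obs();print(o['position'],o['ft_force'],o['grip_width'])
az=np.pi/2+.072;th=np.radians(45)
p,Rp=cradle(2,th,az,dz=.0,ty=-.0025)
rel([(p,Rp)])
for n in('scene',):
    c=save(n,n+'10');cv2.imwrite(f'pics/{n}10z.png',cv2.resize(c['img'][170:260,260:380,::-1],None,fx=6,fy=6,interpolation=cv2.INTER_CUBIC))
E
```

```text
[0.63326511 0.0051075  0.03470698] [-0.33818588 -0.16110709 -1.07404018] 0.0395449166058442
delta [-0.2  4.8  2.3] [0.0015 0.0025 0.0011] |w|deg 0.2
```

View pics/scene10z.png

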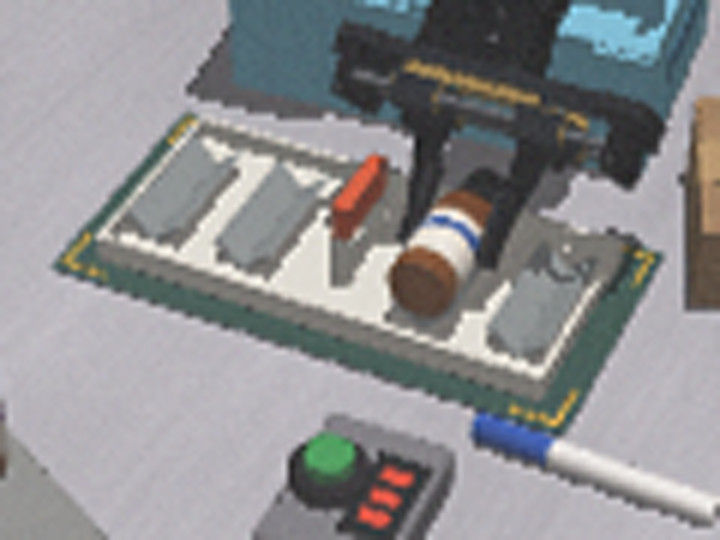

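Request:
jog_arm:
  series:
    - [0,2,1,0,0,0,0.5]
    - [0,3,2,0,0,0,0.5]
    - [0,4,2,0,0,0,0.5]
    - [0,4,2,0,0,0,0.5]
    - [0,4,2,0,0,0,0.5]

```text
time: 20.5
position: [0.6326, 0.0038, 0.031]
tool_rot: [0.924, 0.034, -0.015, -0.381]
ft_force: [-2.1, 3.2, 5.8]
grip_width: 0.0393
```

Request:
jog_arm:
  series:
    - [0,0,0,0,0,0,0]
    - [0,0,0,0,0,0,-0.12]
    - [0,0,0,0,0,0,-0.12]
    - [0,0,0,0,0,0,-0.12]
    - [0,-10,-10,0,0,0,-0.12]
    - [0,-30,-30,0,0,0,-0.12]
    - [0,-60,-60,0,0,0,-0.12]
    - [0,-100,-100,0,0,0,-1]
    - [0,-140,-140,0,0,0,-1]
    - [0,-140,-140,0,0,0,-1]

```text
time: 21.75
position: [0.6362, 0.0042, 0.2348]
tool_rot: [0.923, 0.037, -0.009, -0.382]
ft_force: [-0.2, -0.5, -0.6]
grip_width: 0.0709
```

```bash
python3 - <<'E'
from bot import *
from plan import *
print(get_obs()['position'],get_obs()['grip_width'])
B=bottles('11',((.5463,-.4053),(.4752,-.2425)))
c=dict(np.load('pics/scene11.npz'));cv2.imwrite('pics/s11z.png',cv2.resize(c['img'][160:320,200:390,::-1],None,fx=3.7,fy=3.7,interpolation=cv2.INTER_CUBIC))
b=np.array([*B[1],.052]);Rt=pose(np.pi,np.radians(30));y=Rt.apply([0,1,0])
w=[(np.array([.60,-.1,.28]),pose(np.pi*.8,np.radians(60))),(b-.11*y,Rt),(b+.009*y,Rt)]
check(w);rel(w)
E
```

```text
[0.63615193 0.00423627 0.23479942] 0.07094498452957664
(0.5463, -0.4053) [ 0.5463 -0.405 ] [213, 45] 3.9503951883519255
(0.4752, -0.2425) [ 0.4754 -0.242 ] [189, 95] 3.562731075611935
q [-0.41  0.69  1.06  0.12  1.9  -1.34]
q [-0.41  1.16  0.78 -0.43  2.16 -2.03]
q [-0.46  1.11  1.13 -0.42  1.87 -1.95]
range [-0.46  0.52  0.78 -0.83  1.18 -2.03] [0.17 1.16 1.45 0.12 2.16 0.44] maxstep [0.06 0.05 0.06 0.11 0.11 0.19]
delta [ -40.8   35.8 -107.6] [ 1.2215 -0.922  -0.1218] |w|deg 88.0
delta [-80.6 256.7 -83.7] [ 1.4405 -1.6711  0.2194] |w|deg 127.0
delta [-183.3  293.3  -36.2] [ 1.4405 -1.6711  0.2194] |w|deg 127.0
```

View pics/s11z.png

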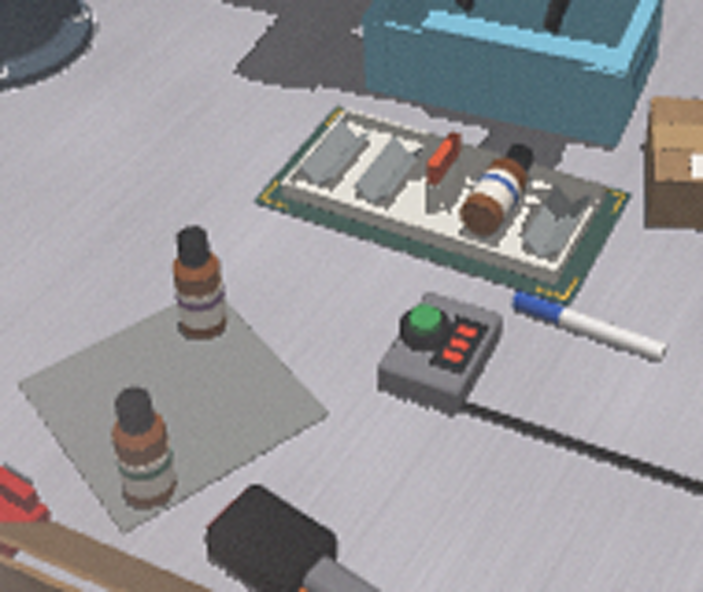

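Request:
jog_arm:
  series:
    - [-41,36,-108,1.221,-0.922,-0.122,-1]
    - [-41,36,-108,1.221,-0.922,-0.122,-1]
    - [-41,36,-108,1.221,-0.922,-0.122,-1]
    - [-41,36,-108,1.221,-0.922,-0.122,-1]
    - [-41,36,-108,1.221,-0.922,-0.122,-1]
    - [-41,36,-108,1.221,-0.922,-0.122,-1]
    - [-41,36,-108,1.221,-0.922,-0.122,-1]
    - [-41,36,-108,1.221,-0.922,-0.122,-1]
    - [-41,36,-108,1.221,-0.922,-0.122,-1]
    - [-81,257,-84,1.44,-1.671,0.219,-1]
    - [-81,257,-84,1.44,-1.671,0.219,-1]
    - [-81,257,-84,1.44,-1.671,0.219,-1]
    - [-81,257,-84,1.44,-1.671,0.219,-1]
    - [-81,257,-84,1.44,-1.671,0.219,-1]
    - [-81,257,-84,1.44,-1.671,0.219,-1]
    - [-81,257,-84,1.44,-1.671,0.219,-1]

```text
time: 23.85
position: [0.5702, -0.2427, 0.1061]
tool_rot: [-0.183, -0.182, 0.683, 0.683]
ft_force: [0.5, -0.3, 0.3]
grip_width: 0.0871
```

```bash
python3 - <<'E'
from bot import *
from plan import *
print(get_obs()['position'],get_obs()['grip_width'])
B=bottles('12',((.5463,-.4053),(.4752,-.2425)))
b=np.array([*B[1],.052]);Rt=pose(np.pi,np.radians(30));y=Rt.apply([0,1,0])
rel([(b+.009*y,Rt)])
c=save('wrist','w12')
E
```

```text
[ 0.57019264 -0.24272918  0.10608748] 0.08705213676352476
(0.5463, -0.4053) [ 0.5464 -0.4053] [211, 83] 3.979424251860237
(0.4752, -0.2425) [ 0.4752 -0.2421] [184, 116] 3.8488985251121726
delta [  1.1 119.2  -0.2] [ 0.001  -0.0021 -0.0006] |w|deg 0.1
```

View pics/w12.png

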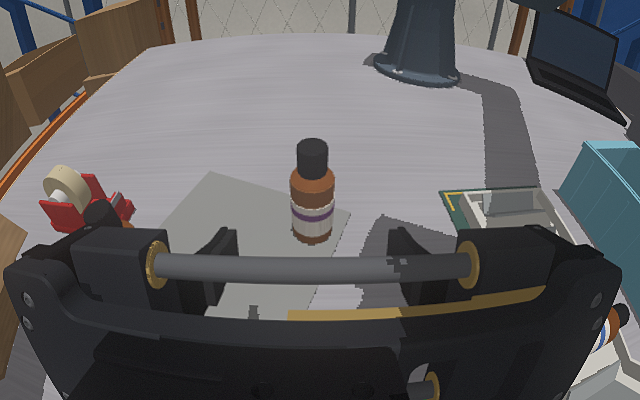

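Request:
jog_arm:
  series:
    - [1,30,0,0.001,-0.002,0,-1]
    - [1,60,0,0.001,-0.002,0,-1]
    - [1,90,0,0.001,-0.002,0,-1]
    - [1,110,0,0.001,-0.002,0,-1]
    - [1,119,0,0.001,-0.002,0,-1]
    - [1,119,0,0.001,-0.002,0,-1]
    - [1,119,0,0.001,-0.002,0,0.3]
    - [1,119,0,0.001,-0.002,0,0.5]
    - [1,119,0,0.001,-0.002,0,0.5]
    - [1,119,0,0.001,-0.002,0,0.5]
    - [1,119,0,0.001,-0.002,0,0.5]
    - [1,119,0,0.001,-0.002,0,0.5]

```text
time: 25.5
position: [0.4671, -0.2419, 0.0466]
tool_rot: [-0.182, -0.182, 0.684, 0.683]
ft_force: [0.1, -1.0, -0.0]
grip_width: 0.0392
```

```bash
python3 - <<'E'
from plan import *
o=get_obs();print(o['position'],o['ft_force'],o['grip_width'])
az=np.pi/2+.072;th=np.radians(30)
p,Rp=cradle(1,th,az,dz=.0,ty=-.0025)
w=[(o['position']+np.array([.02,0,.15]),pose(np.pi,th)),(np.array([.53,-.10,.24]),pose(az,th+.8)),(p+[0,0,.10],Rp)]
check(w,8);rel(w)
E
```

```text
[ 0.4670971  -0.24193943  0.0466269 ] [ 0.08049392 -1.04712503 -0.00325824] 0.039222259470877714
q [-0.45  0.94  1.07 -0.45  2.08 -2.04]
q [-0.51  0.43  1.58  0.22  1.27 -0.66]
q [ 0.07  0.6   1.79 -0.7   0.88  0.5 ]
range [-0.55  0.42  1.07 -0.7   0.85 -2.04] [0.07 1.12 1.79 0.22 2.08 0.5 ] maxstep [0.08 0.08 0.09 0.14 0.16 0.19]
delta [ 1.000e-01 -9.200e+01  1.201e+02] [-0.0025  0.0011 -0.0009] |w|deg 0.2
delta [ 142.  -150.9  136.2] [-0.6436  1.2231 -0.9263] |w|deg 95.3
delta [238.8 -84.4  45.5] [-1.2441  1.5806 -0.4252] |w|deg 117.8
```

Request:
jog_arm:
  series:
    - [0,-10,14,0,0,0,0.5]
    - [0,-40,54,0,0,0,0.5]
    - [0,-70,90,0,0,0,0.5]
    - [0,-92,120,0,0,0,0.5]
    - [0,-92,120,0,0,0,0.5]
    - [142,-151,136,-0.644,1.223,-0.926,0.5]
    - [142,-151,136,-0.644,1.223,-0.926,0.5]
    - [142,-151,136,-0.644,1.223,-0.926,0.5]
    - [142,-151,136,-0.644,1.223,-0.926,0.5]
    - [142,-151,136,-0.644,1.223,-0.926,0.5]
    - [142,-151,136,-0.644,1.223,-0.926,0.5]
    - [142,-151,136,-0.644,1.223,-0.926,0.5]
    - [142,-151,136,-0.644,1.223,-0.926,0.5]
    - [142,-151,136,-0.644,1.223,-0.926,0.5]
    - [142,-151,136,-0.644,1.223,-0.926,0.5]

```text
time: 27.38
position: [0.5277, -0.0985, 0.2396]
tool_rot: [-0.613, -0.021, 0.03, 0.789]
ft_force: [0.1, -0.5, -0.7]
grip_width: 0.0393
```

```bash
python3 - <<'E'
from plan import *
o=get_obs();print(o['position'],o['ft_force'],o['grip_width'])
az=np.pi/2+.072;th=np.radians(30)
p,Rp=cradle(1,th,az,dz=.0,ty=-.0025)
rel([(p+[0,0,.10],Rp)])
E
```

```text
[ 0.52766692 -0.09853347  0.23962854] [ 0.11218102 -0.47677232 -0.69405943] 0.03932572273015009
delta [ -2.9 131.6  65.4] [-0.7728  0.0022 -0.0027] |w|deg 44.3
```

Request:
jog_arm:
  series:
    - [-3,132,65,-0.773,0.002,-0.003,0.5]
    - [-3,132,65,-0.773,0.002,-0.003,0.5]
    - [-3,132,65,-0.773,0.002,-0.003,0.5]
    - [-3,132,65,-0.773,0.002,-0.003,0.5]
    - [-3,132,65,-0.773,0.002,-0.003,0.5]
    - [-3,132,65,-0.773,0.002,-0.003,0.5]
    - [-3,132,65,-0.773,0.002,-0.003,0.5]

```text
time: 28.25
position: [0.5208, -0.0054, 0.1273]
tool_rot: [0.866, 0.031, -0.017, -0.499]
ft_force: [0.1, -1.1, -1.3]
grip_width: 0.0393
```

```bash
python3 - <<'E'
from plan import *
o=get_obs();print(o['position'],o['ft_force'],o['grip_width'])
az=np.pi/2+.072;th=np.radians(30)
p,Rp=cradle(1,th,az,dz=.0,ty=-.0025)
rel([(p+[0,0,.006],Rp),(p,Rp)])
c=save('scene','scene13');cv2.imwrite(f'pics/s13z.png',cv2.resize(c['img'][150:260,240:380,::-1],None,fx=5,fy=5,interpolation=cv2.INTER_CUBIC))
E
```

```text
[ 0.52083612 -0.00536823  0.12733513] [ 0.08488017 -1.05476802 -1.30773437] 0.0392938559545672
delta [-3.5 79.4 48.8] [ 0.0013 -0.0025  0.0011] |w|deg 0.2
delta [-3.5 84.5 51.8] [ 0.0013 -0.0025  0.0011] |w|deg 0.2
```

View pics/s13z.png

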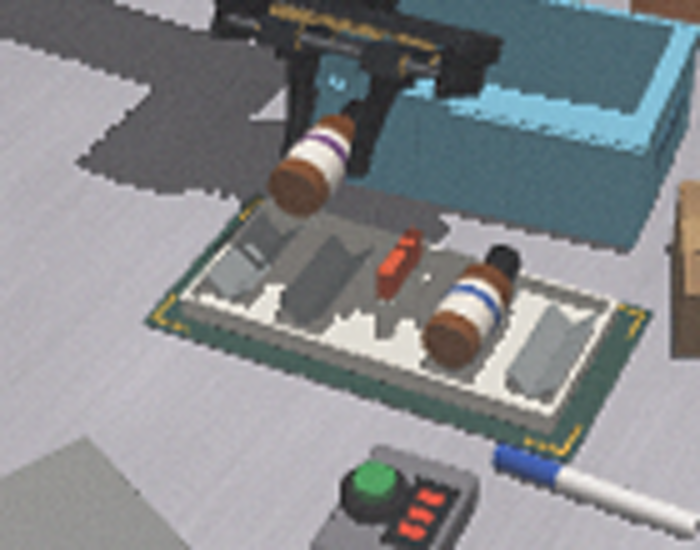

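Request:
jog_arm:
  series:
    - [-3,25,15,0.001,-0.002,0,0.5]
    - [-3,50,31,0.001,-0.002,0,0.5]
    - [-3,68,42,0.001,-0.002,0,0.5]
    - [-3,77,47,0.001,-0.002,0,0.5]
    - [-3,80,49,0.001,-0.002,0,0.5]
    - [-3,82,50,0.001,-0.002,0,0.5]
    - [-3,83,51,0.001,-0.002,0,0.5]
    - [-3,83,51,0.001,-0.002,0,0.5]
    - [-3,83,51,0.001,-0.002,0,0.5]

```text
time: 29.42
position: [0.5174, -0.0029, 0.0308]
tool_rot: [0.866, 0.032, -0.017, -0.499]
ft_force: [-0.7, -0.0, 0.6]
grip_width: 0.0397
```

Request:
jog_arm:
  series:
    - [0,1,0.5,0,0,0,0.5]
    - [0,1,0.5,0,0,0,0.5]
    - [0,1,0.5,0,0,0,0]
    - [0,1,0.5,0,0,0,-0.12]
    - [0,1,0.5,0,0,0,-0.12]
    - [0,1,0.5,0,0,0,-0.12]
    - [0,-10,-6,0,0,0,-0.12]
    - [0,-35,-20,0,0,0,-0.12]
    - [0,-75,-43,0,0,0,-0.12]
    - [0,-120,-69,0,0,0,-1]
    - [0,-170,-98,0,0,0,-1]
    - [0,-170,-98,0,0,0,-1]

```text
time: 30.92
position: [0.5198, -0.0022, 0.2321]
tool_rot: [0.866, 0.035, -0.012, -0.499]
ft_force: [-0.4, 0.3, -0.0]
grip_width: 0.0709
```

```bash
python3 - <<'E'
from bot import *
from plan import *
print(get_obs()['position'],get_obs()['grip_width'])
B=bottles('14',((.5463,-.4053),))
c=dict(np.load('pics/scene14.npz'));cv2.imwrite('pics/s14z.png',cv2.resize(c['img'][160:320,200:390,::-1],None,fx=3.7,fy=3.7,interpolation=cv2.INTER_CUBIC))
for azd,thd in ((-150,35),(-165,35),(-150,40)):
    b=np.array([*B[0],.052]);Rt=pose(np.radians(azd),np.radians(thd));y=Rt.apply([0,1,0])
    w=[(np.array([.60,-.15,.28]),pose(np.pi*.8,np.radians(60))),(b-.11*y+[0,0,.06],Rt),(b-.11*y,Rt),(b+.009*y,Rt)]
    print(azd,thd);check(w);rel(w)
E
```

```text
[ 0.51977882 -0.0021526   0.23208514] 0.07088523625591438
few (0.5463, -0.4053) [213, 0]
few (0.5463, -0.4053) [213, 0]
few (0.5463, -0.4053) [213, 0]
few (0.5463, -0.4053) [213, 0]
(0.5463, -0.4053) [ 0.5453 -0.4064] [213, 0] 0.5386879331230451
-150 35
q [-0.47  0.71  1.01  0.09  1.93 -1.4 ]
q [-0.4   1.07  0.76 -0.77  1.91 -2.53]
q [-0.4   1.13  0.77 -0.75  1.86 -2.48]
q [-0.5   1.12  1.01 -0.78  1.62 -2.38]
range [-0.5   0.41  0.72 -0.78  1.05 -2.53] [0.08 1.13 1.72 0.09 2.1  0.33] maxstep [0.07 0.05 0.09 0.1  0.12 0.2 ]
delta [  72.6   31.6 -158.9] [ 0.9804 -0.9092  0.0035] |w|deg 76.6
delta [  80.2  228.8 -290.3] [ 0.9152 -2.1021  0.4679] |w|deg 134.1
delta [  80.   280.8 -260.3] [ 0.9152 -2.1021  0.4679] |w|deg 134.1
delta [  -8.   360.8 -263.1] [ 0.9152 -2.1021  0.4679] |w|deg 134.1
-165 35
q [-0.47  0.71  1.01  0.09  1.93 -1.4 ]
q [-0.47  1.18  0.48 -0.72  2.16 -2.5 ]
q [-0.47  1.24  0.5  -0.69  2.1  -2.44]
q [-0.55  1.18  0.85 -0.66  1.83 -2.31]
range [-0.55  0.41  0.48 -0.72  1.05 -2.5 ] [0.08 1.24 1.72 0.09 2.2  0.33] maxstep [0.07 0.05 0.09 0.1  0.12 0.2 ]
delta [  72.6   31.6 -158.9] [ 0.9804 -0.9092  0.0035] |w|deg 76.6
delta [  87.6  240.  -309.6] [ 1.0586 -1.8449  0.4114] |w|deg 124.1
delta [  87.4  292.  -279.6] [ 1.0586 -1.8449  0.4114] |w|deg 124.1
delta [  -8.6  359.9 -261.5] [ 1.0586 -1.8449  0.4114] |w|deg 124.1
-150 40
q [-0.47  0.71  1.01  0.09  1.93 -1.4 ]
q [-0.42  1.01  0.81 -0.7   1.85 -2.53]
q [-0.42  1.07  0.83 -0.69  1.79 -2.47]
q [-0.52  1.09  1.05 -0.72  1.55 -2.39]
range [-0.52  0.41  0.77 -0.72  1.05 -2.53] [0.08 1.09 1.72 0.09 2.06 0.33] maxstep [0.07 0.05 0.09 0.1  0.12 0.2 ]
delta [  72.6   31.6 -158.9] [ 0.9804 -0.9092  0.0035] |w|deg 76.6
delta [  75.   223.5 -296.3] [ 0.8649 -2.1054  0.3731] |w|deg 132.2
delta [  74.7  275.4 -266.3] [ 0.8649 -2.1054  0.3731] |w|deg 132.2
delta [  -7.6  361.3 -262.6] [ 0.8649 -2.1054  0.3731] |w|deg 132.2
```

View pics/s14z.png

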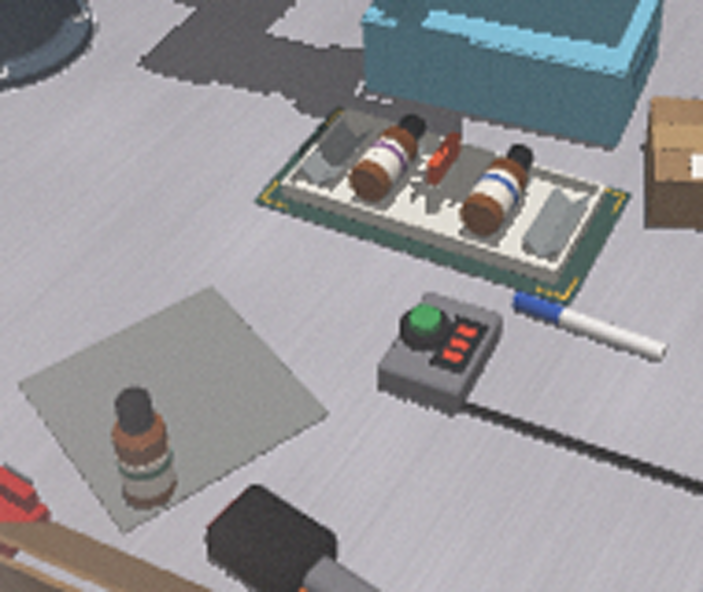

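Request:
jog_arm:
  series:
    - [73,32,-159,0.98,-0.909,0.003,-1]
    - [73,32,-159,0.98,-0.909,0.003,-1]
    - [73,32,-159,0.98,-0.909,0.003,-1]
    - [73,32,-159,0.98,-0.909,0.003,-1]
    - [73,32,-159,0.98,-0.909,0.003,-1]
    - [73,32,-159,0.98,-0.909,0.003,-1]
    - [73,32,-159,0.98,-0.909,0.003,-1]
    - [73,32,-159,0.98,-0.909,0.003,-1]
    - [75,223,-296,0.865,-2.105,0.373,-1]
    - [75,223,-296,0.865,-2.105,0.373,-1]
    - [75,223,-296,0.865,-2.105,0.373,-1]
    - [75,223,-296,0.865,-2.105,0.373,-1]
    - [75,223,-296,0.865,-2.105,0.373,-1]
    - [75,223,-296,0.865,-2.105,0.373,-1]
    - [75,223,-296,0.865,-2.105,0.373,-1]
    - [75,223,-296,0.865,-2.105,0.373,-1]
    - [75,223,-296,0.865,-2.105,0.373,-1]
    - [75,223,-296,0.865,-2.105,0.373,-1]

```text
time: 33.28
position: [0.6182, -0.3648, 0.1818]
tool_rot: [-0.171, -0.295, 0.814, 0.471]
ft_force: [0.6, -0.0, -0.1]
grip_width: 0.0869
```

```bash
python3 - <<'E'
from bot import *
from plan import *
print(get_obs()['position'],get_obs()['grip_width'])
B=bottles('15',((.5463,-.4053),))
b=np.array([*B[0],.052]);Rt=pose(np.radians(-150),np.radians(40));y=Rt.apply([0,1,0])
w=[(b-.11*y,Rt),(b+.009*y,Rt)];check(w);rel(w)
c=save('wrist','w15')
c=dict(np.load('pics/scene15.npz'));cv2.imwrite('pics/s15z.png',cv2.resize(c['img'][160:320,200:390,::-1],None,fx=3.7,fy=3.7,interpolation=cv2.INTER_CUBIC))
E
```

```text
[ 0.61823785 -0.36479215  0.18180226] 0.08687166287596078
(0.5463, -0.4053) [ 0.5462 -0.4056] [210, 103] 3.655638734306821
q [-0.42  1.07  0.83 -0.69  1.79 -2.47]
q [-0.51  1.09  1.05 -0.72  1.56 -2.39]
range [-0.51  1.01  0.81 -0.72  1.56 -2.53] [-0.42  1.09  1.05 -0.69  1.85 -2.39] maxstep [0.01 0.01 0.02 0.   0.02 0.01]
delta [  0.7  37.2 -46.4] [-0.0013 -0.0012  0.0011] |w|deg 0.1
delta [  0.5 156.2 -46.6] [-0.0013 -0.0012  0.0011] |w|deg 0.1
```

View pics/w15.png

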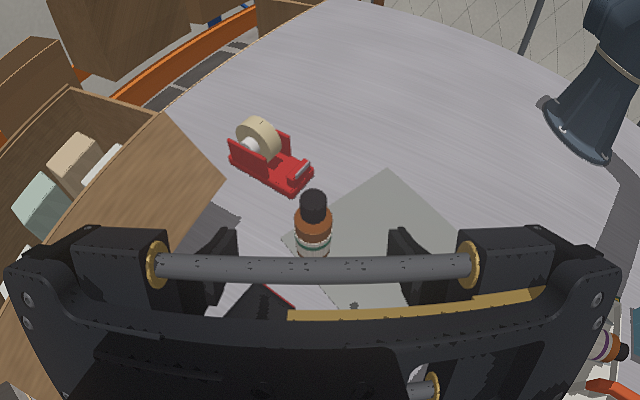

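View pics/s15z.png

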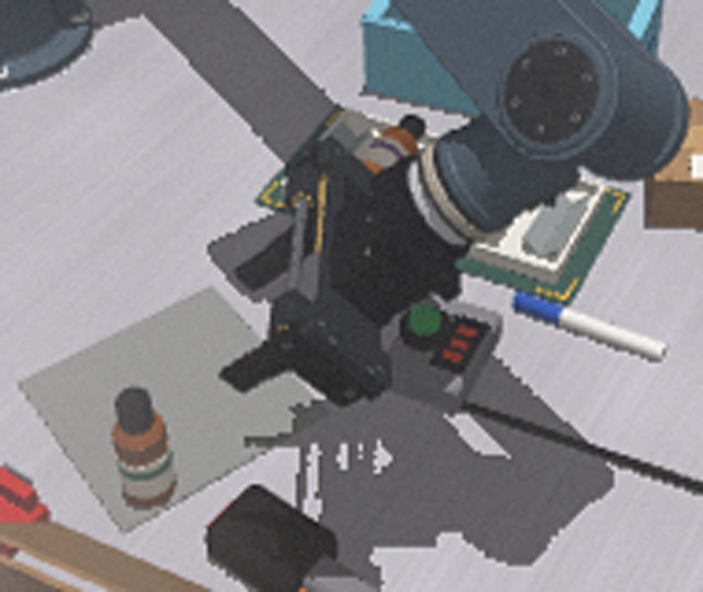

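```bash
cat >> plan.py <<'E'
def collide(p,Rt,files,excl=None):
    for f,wr in files:
        c=dict(np.load(f'pics/{f}.npz')); w=(wcloud if wr else cloud)(c).reshape(-1,3); w=w[~np.isnan(w).any(1)]
        if excl is not None: w=w[np.hypot(w[:,0]-excl[0],w[:,1]-excl[1])>.03]
        q=Rt.inv().apply(w-p)
        b=(abs(q[:,0])<.105)&(abs(q[:,2])<.047)&(q[:,1]>-.26)&(q[:,1]<-.06)
        fg=(abs(q[:,0])<.068)&(abs(q[:,2])<.02)&(q[:,1]>-.07)&(q[:,1]<.01)
        print(f,'body',b.sum(),w[b][:3].round(3).tolist(),'finger',fg.sum(),w[fg][:3].round(3).tolist())
E
python3 - <<'E'
from plan import *
b=np.array([.5462,-.4056,.052]);Rt=pose(np.radians(-150),np.radians(40));y=Rt.apply([0,1,0])
for p in (b+.009*y,b-.04*y): collide(p,Rt,[('scene14',0),('side0',0)],b)
E
```

```text
scene14 body 0 [] finger 0 []
side0 body 68 [[0.594, -0.294, 0.103], [0.59, -0.288, 0.107], [0.586, -0.292, 0.105]] finger 0 []
scene14 body 0 [] finger 0 []
side0 body 34 [[0.594, -0.294, 0.103], [0.59, -0.288, 0.107], [0.586, -0.292, 0.105]] finger 0 []
```

Request:
jog_arm:
  series:
    - [1,20,-25,0,0,0,-1]
    - [1,37,-46,0,0,0,-1]
    - [1,65,-46,0,0,0,-1]
    - [1,95,-47,0,0,0,-1]
    - [1,125,-47,0,0,0,-1]
    - [1,146,-47,0,0,0,-1]
    - [1,156,-47,0,0,0,-1]
    - [1,156,-47,0,0,0,-1]
    - [1,156,-47,0,0,0,0.3]
    - [1,156,-47,0,0,0,0.5]
    - [1,156,-47,0,0,0,0.5]
    - [1,156,-47,0,0,0,0.5]
    - [1,156,-47,0,0,0,0.5]
    - [1,156,-47,0,0,0,0.5]

```text
time: 35.17
position: [0.5406, -0.4079, 0.0461]
tool_rot: [-0.171, -0.295, 0.814, 0.47]
ft_force: [-0.1, 0.2, 0.6]
grip_width: 0.039
```

```bash
python3 - <<'E'
from plan import *
o=get_obs();print(o['position'],o['ft_force'],o['grip_width'])
az=np.pi/2+.072;th=np.radians(40)
p,Rp=cradle(3,th,az,dz=.0,ty=-.0025)
w=[(o['position']+np.array([.0,0.03,.15]),pose(np.radians(-150),th)),(np.array([.64,-.10,.24]),pose(az,th+.8)),(p+[0,0,.10],Rp)]
check(w,8);rel(w)
E
```

```text
[ 0.54056741 -0.40790289  0.0461159 ] [-0.06945377  0.24784315  0.56114976] 0.0389860859818334
q [-0.48  0.89  1.06 -0.71  1.72 -2.48]
q [-0.36  0.55  1.34  0.07  1.28 -0.45]
q [ 0.13  0.83  1.32 -0.77  1.18  0.44]
range [-0.51  0.55  0.97 -0.77  1.09 -2.48] [0.13 1.09 1.38 0.07 1.86 0.44] maxstep [0.07 0.07 0.09 0.13 0.16 0.27]
delta [  26.  -107.7  105.4] [-0.0016 -0.0002 -0.    ] |w|deg 0.1
delta [ 216.9 -308.5   -5.2] [-0.5033  1.8329 -0.9392] |w|deg 121.5
delta [ 284.2 -314.1 -154.5] [-0.9615  2.1606 -0.1909] |w|deg 135.9
```

Request:
jog_arm:
  series:
    - [0,-10,12,0,0,0,0.5]
    - [10,-40,40,0,0,0,0.5]
    - [20,-75,75,0,0,0,0.5]
    - [26,-108,105,0,0,0,0.5]
    - [26,-108,105,0,0,0,0.5]
    - [217,-308,-5,-0.503,1.833,-0.939,0.5]
    - [217,-308,-5,-0.503,1.833,-0.939,0.5]
    - [217,-308,-5,-0.503,1.833,-0.939,0.5]
    - [217,-308,-5,-0.503,1.833,-0.939,0.5]
    - [217,-308,-5,-0.503,1.833,-0.939,0.5]
    - [217,-308,-5,-0.503,1.833,-0.939,0.5]
    - [217,-308,-5,-0.503,1.833,-0.939,0.5]
    - [217,-308,-5,-0.503,1.833,-0.939,0.5]
    - [217,-308,-5,-0.503,1.833,-0.939,0.5]
    - [217,-308,-5,-0.503,1.833,-0.939,0.5]
    - [217,-308,-5,-0.503,1.833,-0.939,0.5]
    - [217,-308,-5,-0.503,1.833,-0.939,0.5]
    - [217,-308,-5,-0.503,1.833,-0.939,0.5]

```text
time: 37.42
position: [0.6381, -0.1, 0.2391]
tool_rot: [-0.68, -0.023, 0.027, 0.732]
ft_force: [0.2, 0.5, -1.0]
grip_width: 0.0393
```

```bash
python3 - <<'E'
from plan import *
o=get_obs();print(o['position'],o['ft_force'],o['grip_width'])
az=np.pi/2+.072;th=np.radians(40)
p,Rp=cradle(3,th,az,dz=.0,ty=-.0025)
rel([(p+[0,0,.10],Rp)])
E
```

```text
[ 0.63811709 -0.10001958  0.23906963] [ 0.1500363   0.51671266 -1.04187707] 0.03926377020286912
delta [ 62.9 117.1  95.6] [-0.7719  0.0011 -0.0028] |w|deg 44.2
```

Request:
jog_arm:
  series:
    - [63,117,96,-0.772,0.001,-0.003,0.5]
    - [63,117,96,-0.772,0.001,-0.003,0.5]
    - [63,117,96,-0.772,0.001,-0.003,0.5]
    - [63,117,96,-0.772,0.001,-0.003,0.5]
    - [63,117,96,-0.772,0.001,-0.003,0.5]
    - [63,117,96,-0.772,0.001,-0.003,0.5]
    - [63,117,96,-0.772,0.001,-0.003,0.5]
    - [63,117,96,-0.772,0.001,-0.003,0.5]

```text
time: 38.42
position: [0.6954, 0.0063, 0.1317]
tool_rot: [0.906, 0.032, -0.012, -0.422]
ft_force: [0.7, 0.5, -1.0]
grip_width: 0.0389
```

```bash
python3 - <<'E'
from plan import *
o=get_obs();print(o['position'],o['ft_force'],o['grip_width'])
az=np.pi/2+.072;th=np.radians(40)
p,Rp=cradle(3,th,az,dz=.0,ty=-.0025)
rel([(p+[0,0,.006],Rp),(p,Rp)])
c=save('scene','scene16');cv2.imwrite(f'pics/s16z.png',cv2.resize(c['img'][150:260,240:380,::-1],None,fx=5,fy=5,interpolation=cv2.INTER_CUBIC))
# where are blue/violet bottles: side-to-side centre from depth in tray frame
w=cloud(c).reshape(-1,3);q=R.from_euler('z',-.072).apply(w-[.5747,.008,.003])
m=(abs(q[:,1])<.06)&(abs(q[:,0])<.14)&(q[:,2]>.035)&(q[:,2]<.06);h,e=np.histogram(q[m,0],bins=np.arange(-.14,.15,.01));print(list(zip(e.round(2),h)))
for xc in(-.058,.058):
    k=m&(abs(q[:,0]-xc)<.027);t=q[k];f=lambda a:np.hypot(t[:,0]-a[0],t[:,2]-a[1])-.02
    from scipy.optimize import least_squares
    t=t[t[:,1]<.015]; print(xc,least_squares(f,[xc,.033],loss='soft_l1',f_scale=.001).x,len(t))
E
```

```text
[0.69537    0.00629402 0.13170715] [ 0.66763349  0.48562103 -1.02627388] 0.0389211348029619
delta [-2.7 72.6 63.7] [ 0.0001 -0.0058  0.0018] |w|deg 0.4
delta [-2.8 77.2 67.5] [ 0.0001 -0.0058  0.0018] |w|deg 0.4
[(np.float64(-0.14), np.int64(0)), (np.float64(-0.13), np.int64(0)), (np.float64(-0.12), np.int64(0)), (np.float64(-0.11), np.int64(0)), (np.float64(-0.1), np.int64(0)), (np.float64(-0.09), np.int64(0)), (np.float64(-0.08), np.int64(8)), (np.float64(-0.07), np.int64(41)), (np.float64(-0.06), np.int64(59)), (np.float64(-0.05), np.int64(77)), (np.float64(-0.04), np.int64(20)), (np.float64(-0.03), np.int64(0)), (np.float64(-0.02), np.int64(0)), (np.float64(-0.01), np.int64(10)), (np.float64(0.0), np.int64(44)), (np.float64(0.01), np.int64(0)), (np.float64(0.02), np.int64(0)), (np.float64(0.03), np.int64(0)), (np.float64(0.04), np.int64(29)), (np.float64(0.05), np.int64(53)), (np.float64(0.06), np.int64(69)), (np.float64(0.07), np.int64(59)), (np.float64(0.08), np.int64(0)), (np.float64(0.09), np.int64(0)), (np.float64(0.1), np.int64(0)), (np.float64(0.11), np.int64(0)), (np.float64(0.12), np.int64(0)), (np.float64(0.13), np.int64(0)), (np.float64(0.14), np.int64(0))]
-0.058 [-0.05768067  0.0324803 ] 166
0.058 [0.05787881 0.03243422] 170
```

View pics/s16z.png

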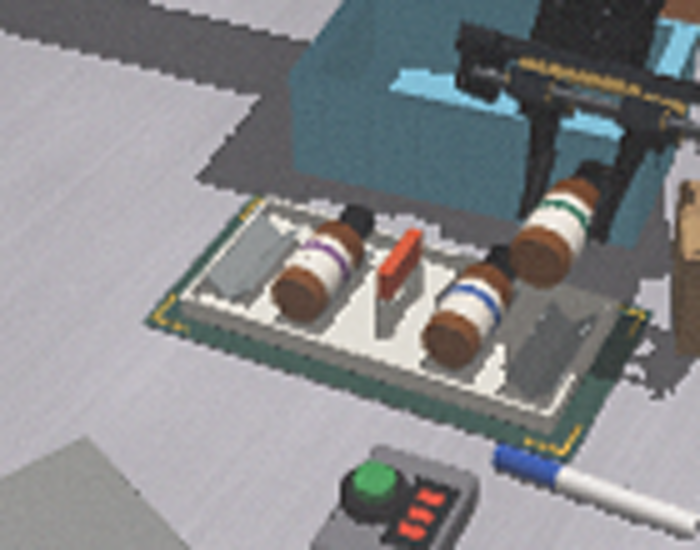

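```bash
python3 - <<'E'
from plan import *
az=np.pi/2+.072;th=np.radians(40)
for i in (3,0):
    p,Rp=cradle(i,th,az,dz=.0,ty=-.0025)
    for dz in(0,.02): print(i,dz);collide(p+[0,0,dz],Rp,[('scene14',0),('scene0',0),('side0',0)])
for f in('scene14','side0'):
    c=dict(np.load(f'pics/{f}.npz'));w=cloud(c).reshape(-1,3);m=(w[:,0]>.7)&(w[:,0]<.86)&(w[:,1]>.06)&(w[:,1]<.25)&(w[:,2]>.05)&(w[:,2]<.07)
    print(cv2.minAreaRect((w[m][:,:2]*1000).astype(np.float32)),cv2.boxPoints(cv2.minAreaRect((w[m][:,:2]*1000).astype(np.float32))).round(0).tolist(),np.percentile(w[m][:,2],[5,50,95]))
    q=Rp
p,Rp=cradle(3,th,az,dz=0,ty=-.0025)
x=Rp.apply([[.095,-.07,-.0375],[.095,-.07,.0375],[.095,-.2,-.0375],[.095,-.2,.0375]])+p; print(x.round(3))
E
```

```text
3 0
scene14 body 57 [[0.756, 0.092, 0.063], [0.761, 0.099, 0.06], [0.765, 0.1, 0.061]] finger 127 [[0.629, 0.045, 0.049], [0.624, 0.031, 0.053], [0.628, 0.031, 0.054]]
scene0 body 63 [[0.754, 0.098, 0.063], [0.755, 0.097, 0.059], [0.768, 0.1, 0.063]] finger 0 []
side0 body 41 [[0.773, 0.079, 0.061], [0.769, 0.08, 0.062], [0.766, 0.079, 0.061]] finger 0 []
3 0.02
scene14 body 0 [] finger 84 [[0.624, 0.031, 0.053], [0.628, 0.031, 0.054], [0.634, 0.034, 0.055]]
scene0 body 0 [] finger 0 []
side0 body 0 [] finger 0 []
0 0
scene14 body 0 [] finger 69 [[0.508, 0.02, 0.055], [0.51, 0.023, 0.054], [0.513, 0.024, 0.055]]
scene0 body 0 [] finger 0 []
side0 body 0 [] finger 0 []
0 0.02
scene14 body 0 [] finger 48 [[0.508, 0.02, 0.055], [0.51, 0.023, 0.054], [0.513, 0.024, 0.055]]
scene0 body 0 [] finger 0 []
side0 body 0 [] finger 0 []
((777.707275390625, 148.20068359375), (90.00773620605469, 135.9122314453125), 24.012685775756836) [[709.0, 192.0], [764.0, 68.0], [846.0, 104.0], [791.0, 229.0]] [0.05420327 0.05948886 0.06233652]
((779.6182861328125, 150.72186279296875), (90.26764678955078, 133.93618774414062), 24.372570037841797) [[711.0, 193.0], [766.0, 71.0], [848.0, 108.0], [793.0, 230.0]] [0.05459861 0.05870298 0.06212113]
[[0.787 0.031 0.107]
 [0.782 0.089 0.059]
 [0.781 0.115 0.206]
 [0.776 0.172 0.158]]
```

```bash
python3 - <<'E'
from plan import *
az=np.pi/2+.072;th=np.radians(40)
p,Rp=cradle(0,th,az,dz=.0015,ty=-.0025)
w=[(p+[0,0,.10],Rp),(p+[0,0,.006],Rp),(p,Rp)];check(w);rel(w)
for dz in (.1,.05): collide(p+[0,0,dz],Rp,[('scene0',0),('side0',0)])
E
```

```text
q [ 0.17  0.62  1.92 -0.93  0.93  0.8 ]
q [ 0.17  0.82  1.94 -1.08  0.81  1.04]
q [ 0.17  0.83  1.94 -1.09  0.81  1.05]
range [ 0.13  0.62  1.31 -1.09  0.81  0.43] [ 0.17  0.83  1.94 -0.77  1.18  1.05] maxstep [0.   0.02 0.06 0.02 0.02 0.03]
delta [-238.1   -0.9    0.7] [ 0.0002 -0.0053  0.0019] |w|deg 0.3
delta [-238.6   71.1   61.2] [ 0.0002 -0.0053  0.0019] |w|deg 0.3
delta [-238.6   75.7   65. ] [ 0.0002 -0.0053  0.0019] |w|deg 0.3
scene0 body 0 [] finger 0 []
side0 body 0 [] finger 0 []
scene0 body 0 [] finger 0 []
side0 body 0 [] finger 0 []
```

Request:
jog_arm:
  series:
    - [-50,0,0,0,0,0,0.5]
    - [-100,0,0,0,-0.002,0,0.5]
    - [-150,0,0,0,-0.003,0,0.5]
    - [-200,0,0,0,-0.005,0,0.5]
    - [-230,0,0,0,-0.005,0.002,0.5]
    - [-238,-1,1,0,-0.005,0.002,0.5]
    - [-238,-1,1,0,-0.005,0.002,0.5]
    - [-238,15,14,0,-0.005,0.002,0.5]
    - [-238,30,27,0,-0.005,0.002,0.5]
    - [-238,42,37,0,-0.005,0.002,0.5]
    - [-238,42,37,0,-0.005,0.002,0.5]
    - [-238,42,37,0,-0.005,0.002,0.5]

```text
time: 39.98
position: [0.4589, -0.0074, 0.0737]
tool_rot: [0.906, 0.034, -0.016, -0.422]
ft_force: [-0.7, 0.3, -0.4]
grip_width: 0.0395
```

```bash
python3 - <<'E'
from plan import *
o=get_obs();print(o['position'],o['ft_force'],o['grip_width'])
az=np.pi/2+.072;th=np.radians(40)
p,Rp=cradle(0,th,az,dz=.0015,ty=-.0025)
rel([(p+[0,0,.006],Rp),(p,Rp)])
c=save('scene','scene17');cv2.imwrite(f'pics/s17z.png',cv2.resize(c['img'][160:250,250:380,::-1],None,fx=6,fy=6,interpolation=cv2.INTER_CUBIC))
E
```

```text
[ 0.4588849  -0.00739442  0.07372946] [-0.67953787  0.33467548 -0.4234902 ] 0.03953924399951146
delta [-1.4 29.2 22.9] [0.001  0.002  0.0013] |w|deg 0.1
delta [-1.4 33.8 26.8] [0.001  0.002  0.0013] |w|deg 0.1
```

View pics/s17z.png

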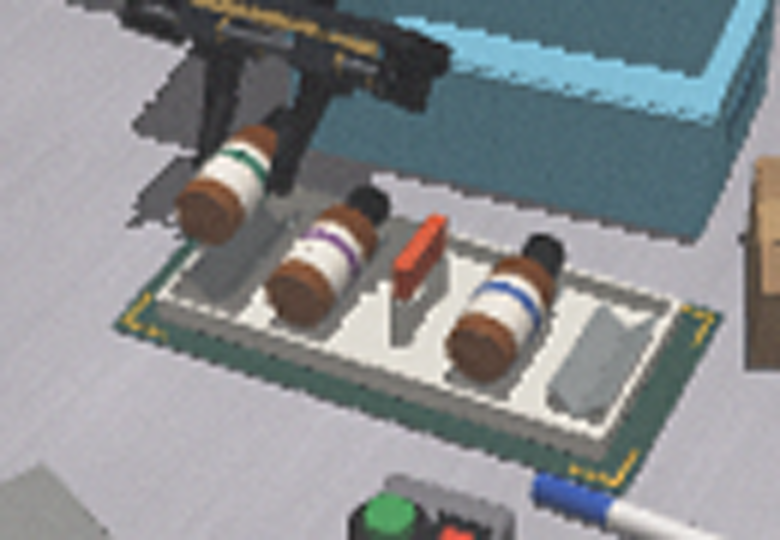

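Request:
jog_arm:
  series:
    - [-1.4,8,7,0,0,0,0.5]
    - [-1.4,18,14,0,0,0,0.5]
    - [-1.4,25,20,0,0,0,0.5]
    - [-1.4,29,23,0,0,0,0.5]
    - [-1.4,32,25,0,0,0,0.5]
    - [-1.4,33,26,0,0,0,0.5]
    - [-1.4,34,27,0,0,0,0.5]
    - [-1.4,34,27,0,0,0,0.5]
    - [-1.4,34,27,0,0,0,0.5]

```text
time: 41.15
position: [0.4571, -0.0094, 0.0324]
tool_rot: [0.907, 0.034, -0.016, -0.42]
ft_force: [1.1, 2.1, 11.0]
grip_width: 0.039
```

```bash
python3 - <<'E'
from plan import *
o=get_obs();print(o['position'],o['ft_force'],o['grip_width'])
az=np.pi/2+.072;th=np.radians(40)
p,Rp=cradle(0,th,az,dz=.0,ty=-.0025)
rel([(p,Rp)])
c=save('scene','scene18');cv2.imwrite(f'pics/s18z.png',cv2.resize(c['img'][160:250,250:380,::-1],None,fx=6,fy=6,interpolation=cv2.INTER_CUBIC))
E
```

```text
[ 0.45705662 -0.00935253  0.03240346] [ 1.10933462  2.13066513 10.95599393] 0.038990778413497976
delta [0.6 2.2 2.6] [0.0053 0.0031 0.0025] |w|deg 0.4
```

View pics/s18z.png

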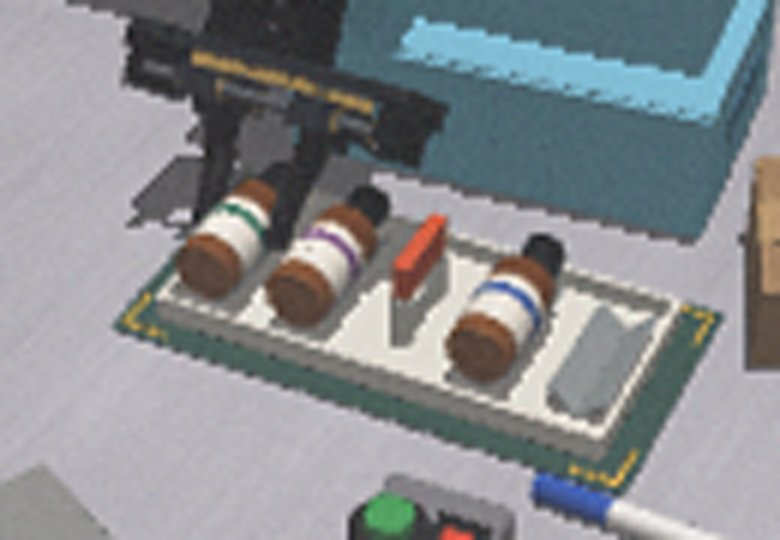

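Request:
jog_arm:
  series:
    - [0,-1,-0.8,0,0,0,0.5]
    - [0,-1,-0.8,0,0,0,0.5]
    - [0,-1,-0.8,0,0,0,0.5]

```text
time: 41.58
position: [0.457, -0.009, 0.0325]
tool_rot: [0.906, 0.034, -0.016, -0.421]
ft_force: [2.4, 0.8, 8.6]
grip_width: 0.0395
```

Request:
jog_arm:
  series:
    - [0,-1,-0.8,0,0,0,0.05]
    - [0,-1,-0.8,0,0,0,0]
    - [0,-1,-0.8,0,0,0,-0.03]
    - [0,-1,-0.8,0,0,0,-0.03]
    - [0,-1,-0.8,0,0,0,-0.03]

```text
time: 42.2
position: [0.4559, -0.0087, 0.0325]
tool_rot: [0.906, 0.033, -0.017, -0.422]
ft_force: [-0.9, 0.0, 0.1]
grip_width: 0.0448
```

```bash
python3 - <<'E'
from plan import *
o=get_obs();print(o['position'],o['ft_force'],o['grip_width'])
r,t,_=tool();print(r.inv().apply([0,0,1]))
c=save('scene','scene19');cv2.imwrite(f'pics/s19z.png',cv2.resize(c['img'][160:250,250:380,::-1],None,fx=6,fy=6,interpolation=cv2.INTER_CUBIC))
E
```

```text
[ 0.45587302 -0.00868612  0.03246609] [-0.87847864  0.01199002  0.07964493] 0.04476392065613288
[-0.00249569 -0.76547312 -0.64346304]
```

View pics/s19z.png

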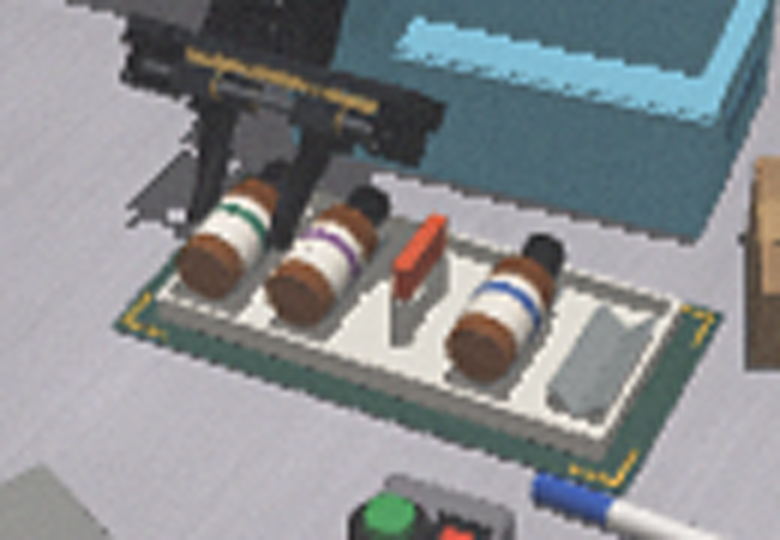

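Released. Now I go straight up.

Request:
jog_arm:
  series:
    - [0,-4,-3.2,0,0,0,-0.03]
    - [0,-12,-10,0,0,0,-0.03]
    - [0,-28,-24,0,0,0,-0.03]
    - [0,-55,-46,0,0,0,-0.03]
    - [0,-95,-80,0,0,0,-0.03]
    - [0,-140,-118,0,0,0,-0.03]
    - [0,-180,-150,0,0,0,-0.03]
    - [0,-180,-150,0,0,0,0.5]

```text
time: 43.25
position: [0.4582, -0.0072, 0.2715]
tool_rot: [0.906, 0.036, -0.012, -0.422]
ft_force: [-0.2, 0.5, -0.6]
grip_width: 0.0402
```

```bash
python3 - <<'E'
from plan import *
from scipy.optimize import least_squares
o=get_obs();print(o['position'],o['ft_force'],o['grip_width'])
for n,x0,y0 in(('scene',250,160),('side',270,190)):
    c=save(n,n+'20');cv2.imwrite(f'pics/{n}20z.png',cv2.resize(c['img'][y0:y0+90,x0:x0+130,::-1],None,fx=6,fy=6,interpolation=cv2.INTER_CUBIC))
    w=cloud(c).reshape(-1,3);q=R.from_euler('z',-.072).apply(w-[.5747,.008,.003])
    m=(abs(q[:,1])<.06)&(abs(q[:,0])<.16)&(q[:,2]>.035)&(q[:,2]<.06)
    for xc in(-.118,-.058,.058):
        t=q[m&(abs(q[:,0]-xc)<.027)&(q[:,1]<.012)]
        if len(t)<20: print(n,xc,'few',len(t));continue
        f=lambda a:np.hypot(t[:,0]-a[0]-a[2]*t[:,1],t[:,2]-a[1]-a[3]*t[:,1])-.02
        s=least_squares(f,[xc,.033,0,0],loss='soft_l1',f_scale=.001).x; print(n,xc,s.round(4),len(t),'ymin',np.percentile(t[:,1],2).round(4))
# key position
    im=c['img'].astype(int);r_,g,b=im[...,0],im[...,1],im[...,2];W=cloud(c)
    k=(g>r_+50)&(g>b+30)&(abs(W[...,2]-.05)<.006)&(abs(W[...,0]-.66)<.04)&(abs(W[...,1]+.18)<.04)
    uv=np.argwhere(k)[:,::-1]; 
    if len(uv): P=pray(c,uv,.052);print(n,'key',P.min(0),P.max(0),P.mean(0),len(uv))
E
```

```text
[ 0.45818869 -0.00720113  0.27145275] [-0.20502232  0.53183686 -0.62316585] 0.04022630469212731
scene -0.118 [-0.1179  0.0332 -0.0206  0.0386] 151 ymin -0.0542
scene -0.058 [-0.0582  0.0337 -0.0302  0.0654] 159 ymin -0.0531
scene 0.058 [ 0.0577  0.0332 -0.0102  0.0375] 167 ymin -0.0505
scene key [ 0.65147473 -0.19340093  0.052     ] [ 0.67459341 -0.16937272  0.052     ] [ 0.66344353 -0.18157592  0.052     ] 39
side -0.118 [-0.1163  0.032  -0.0042 -0.002 ] 129 ymin -0.0481
side -0.058 [-0.0554  0.0321 -0.0173  0.0054] 122 ymin -0.0486
side 0.058 [0.0607 0.0322 0.0225 0.014 ] 120 ymin -0.0435
side key [ 0.65204442 -0.18661226  0.052     ] [ 0.67448003 -0.16137284  0.052     ] [ 0.66321251 -0.17356031  0.052     ] 27
```

View pics/scene20z.png

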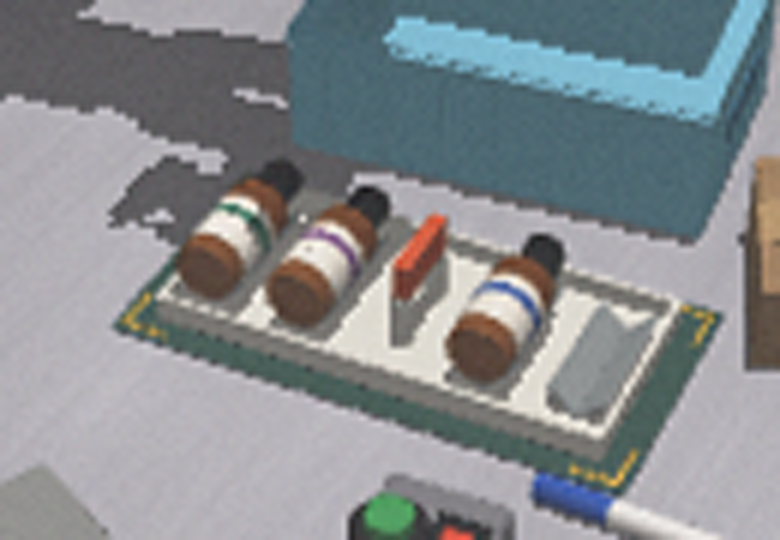

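View pics/side20z.png

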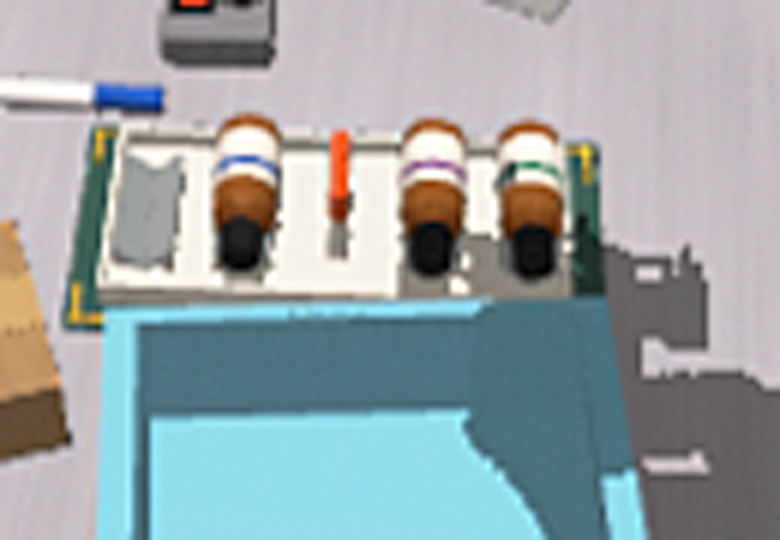

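```bash
python3 - <<'E'
from plan import *
c=dict(np.load('pics/scene20.npz'));w=cloud(c)
m=(np.hypot(w[...,0]-.6633,w[...,1]+.1775)<.035)
for (v,u) in np.argwhere(m)[::3]: print(w[v,u].round(3),c['img'][v,u],end='; ')
w=[(np.array([.6633,-.1775,.13]),down(.07))];check(w);rel(w)
E
```

```text
[ 0.649 -0.147  0.033] [134 131 136]; [ 0.657 -0.167  0.05 ] [100 144 113]; [ 0.655 -0.144  0.029] [130 127 131]; [ 0.642 -0.167  0.038] [107 133 116]; [ 0.658 -0.175  0.053] [ 76 157  95]; [ 0.664 -0.167  0.049] [ 73 132  85]; [ 0.665 -0.148  0.033] [135 130 137]; [ 0.653 -0.185  0.055] [ 67 128  80]; [ 0.658 -0.176  0.049] [ 79 156  95]; [ 0.668 -0.173  0.052] [ 82 161  96]; [ 0.665 -0.149  0.029] [110 107 112]; [ 0.673 -0.144  0.029] [128 127 130]; [ 0.654 -0.186  0.052] [ 83 167 102]; [ 0.661 -0.18   0.051] [ 84 160 100]; [ 0.67  -0.177  0.053] [ 84 163 101]; [ 0.673 -0.163  0.041] [61 56 61]; [ 0.676 -0.148  0.029] [68 66 66]; [ 0.645 -0.184  0.041] [53 55 56]; [ 0.658 -0.188  0.051] [ 84 163 101]; [ 0.666 -0.183  0.051] [ 83 160 100]; [ 0.673 -0.177  0.049] [ 79 149  91]; [ 0.678 -0.166  0.042] [93 91 94]; [ 0.683 -0.155  0.035] [56 57 60]; [ 0.648 -0.189  0.043] [59 57 59]; [ 0.66  -0.192  0.052] [ 81 156  96]; [ 0.669 -0.188  0.053] [ 82 158 100]; [ 0.675 -0.18   0.049] [66 99 72]; [ 0.679 -0.167  0.039] [74 72 74]; [ 0.683 -0.156  0.031] [89 63 63]; [ 0.649 -0.19   0.04 ] [6
[... 1555 characters left out ...]
694 -0.182  0.03 ] [71 58 61]; [ 0.656 -0.209  0.029] [132 130 135]; [ 0.665 -0.206  0.031] [133 130 138]; [ 0.674 -0.202  0.033] [119 116 122]; [ 0.682 -0.198  0.033] [91 90 94]; [ 0.689 -0.191  0.031] [239  91  76]; [ 0.697 -0.187  0.031] [183  81  66]; [ 0.666 -0.208  0.029] [132 130 135]; [ 0.673 -0.202  0.027] [133 128 134]; [ 0.683 -0.2    0.032] [58 56 56]; [ 0.695 -0.19   0.028] [226  87  72]; [ 0.676 -0.206  0.029] [131 128 135]; [ 0.684 -0.202  0.03 ] [58 54 57]; q [-0.42  0.71  1.34 -0.    1.09 -0.49]
range [-0.42  0.37  1.34 -0.77  0.95 -0.49] [ 0.17  0.71  1.82 -0.    1.17  0.49] maxstep [0.06 0.04 0.06 0.08 0.06 0.09]
delta [194.3 224.2 -53.2] [0.6984 0.0042 0.0008] |w|deg 40.0
```

Request:
jog_arm:
  series:
    - [50,20,-50,0.18,0,0,1]
    - [100,50,-100,0.36,0.002,0,1]
    - [150,100,-100,0.5,0.004,0,1]
    - [194,160,-70,0.6,0.004,0,1]
    - [194,224,-54,0.698,0.004,0,1]
    - [194,224,-54,0.698,0.004,0,1]
    - [194,224,-54,0.698,0.004,0,1]
    - [194,224,-54,0.698,0.004,0,1]

```text
time: 44.35
position: [0.6626, -0.1773, 0.1292]
tool_rot: [-0.707, -0.024, 0.026, 0.707]
ft_force: [0.7, 0.7, 1.0]
grip_width: 0.0003
```

```bash
python3 - <<'E'
from plan import *
o=get_obs();print(o['position'],o['ft_force'],o['grip_width'])
rel([(np.array([.6635,-.179,.056]),down(.07))])
c=save('scene','scene21');cv2.imwrite('pics/s21z.png',cv2.resize(c['img'][160:290,240:380,::-1],None,fx=4.6,fy=4.6,interpolation=cv2.INTER_CUBIC))
E
```

```text
[ 0.66258225 -0.17725424  0.12924376] [0.71748724 0.6607122  0.96333637] 0.0002768134043992048
delta [ 1.  73.2 -1.8] [-0.0004  0.0008 -0.0028] |w|deg 0.2
```

View pics/s21z.png

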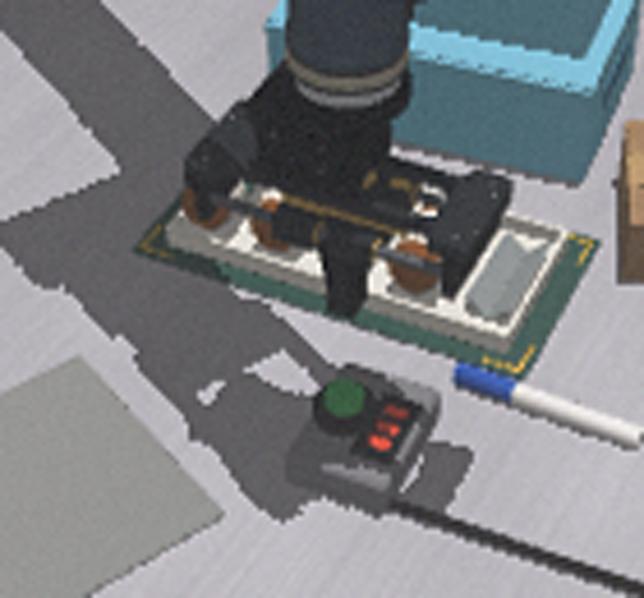

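Request:
jog_arm:
  series:
    - [1,30,-2,0,0,0,1]
    - [1,58,-2,0,0,0,1]
    - [1,70,-2,0,0,0,1]
    - [1,74,-2,0,0,0,1]
    - [1,77,-2,0,0,0,1]
    - [1,80,-2,0,0,0,1]
    - [1,82,-2,0,0,0,1]
    - [1,82,-2,0,0,0,1]
    - [1,82,-2,0,0,0,1]

```text
time: 45.52
position: [0.6654, -0.1804, 0.0485]
tool_rot: [0.707, 0.025, -0.024, -0.706]
ft_force: [1.6, 0.0, 4.0]
grip_width: 0.0006
```

Request:
jog_arm:
  series:
    - [0,1,0,0,0,0,1]
    - [0,2,0,0,0,0,1]
    - [0,3,0,0,0,0,1]
    - [0,4,0,0,0,0,1]
    - [0,4,0,0,0,0,1]
    - [0,4,0,0,0,0,1]

```text
time: 46.28
position: [0.6655, -0.1805, 0.0463]
tool_rot: [0.707, 0.026, -0.024, -0.706]
ft_force: [-0.3, 2.0, 13.8]
grip_width: 0.0008
```

Request:
jog_arm:
  series:
    - [0,1,0,0,0,0,1]
    - [0,1.5,0,0,0,0,1]
    - [0,1.5,0,0,0,0,1]
    - [0,1.5,0,0,0,0,1]
    - [0,1.5,0,0,0,0,1]

```text
time: 46.9
position: [0.6655, -0.1805, 0.0462]
tool_rot: [0.707, 0.026, -0.024, -0.706]
ft_force: [-2.1, 2.8, 19.1]
grip_width: 0.0003
```

Request:
jog_arm:
  series:
    - [0,-4,0,0,0,0,1]
    - [0,-10,0,0,0,0,1]
    - [0,-25,0,0,0,0,1]
    - [0,-60,0,0,0,0,1]
    - [0,-110,0,0,0,0,1]
    - [0,-160,0,0,0,0,1]
    - [0,-200,0,0,0,0,1]
    - [-60,-200,-60,0,0,0,1]
    - [-120,-200,-120,0,0,0,1]
    - [-120,-200,-170,0,0,0,1]
    - [-120,-200,-170,0,0,0,1]
    - [-120,-200,-170,0,0,0,1]

```text
time: 48.4
position: [0.5558, -0.3593, 0.242]
tool_rot: [-0.707, -0.023, 0.025, 0.707]
ft_force: [0.7, 0.6, -0.3]
grip_width: 0.0006
```

```bash
python3 - <<'E'
from plan import *
o=get_obs();print(o['time'],o['position'],o['ft_force'])
for n in('scene','side','wrist'): save(n,n+'22')
for n,(y0,y1,x0,x1) in (('scene',(110,310,190,420)),('side',(130,300,230,420))):
    c=dict(np.load(f'pics/{n}22.npz'));cv2.imwrite(f'pics/{n}22z.png',cv2.resize(c['img'][y0:y1,x0:x1,::-1],None,fx=3.4,fy=3.4,interpolation=cv2.INTER_CUBIC))
    W=cloud(c);im=c['img'].astype(int);r_,g,b=im[...,0],im[...,1],im[...,2]
    k=(g>r_+50)&(g>b+30)&(np.hypot(W[...,0]-.664,W[...,1]+.18)<.02);print('key z',np.nanpercentile(W[k][:,2],[50,75,90]),k.sum())
E
```

```text
48.4 [ 0.55584398 -0.35929814  0.24203896] [ 0.71988823  0.58788295 -0.29928686]
key z [0.05093111 0.0526053  0.0534228 ] 41
key z [0.04994012 0.05146816 0.05239517] 27
```

View pics/scene22z.png

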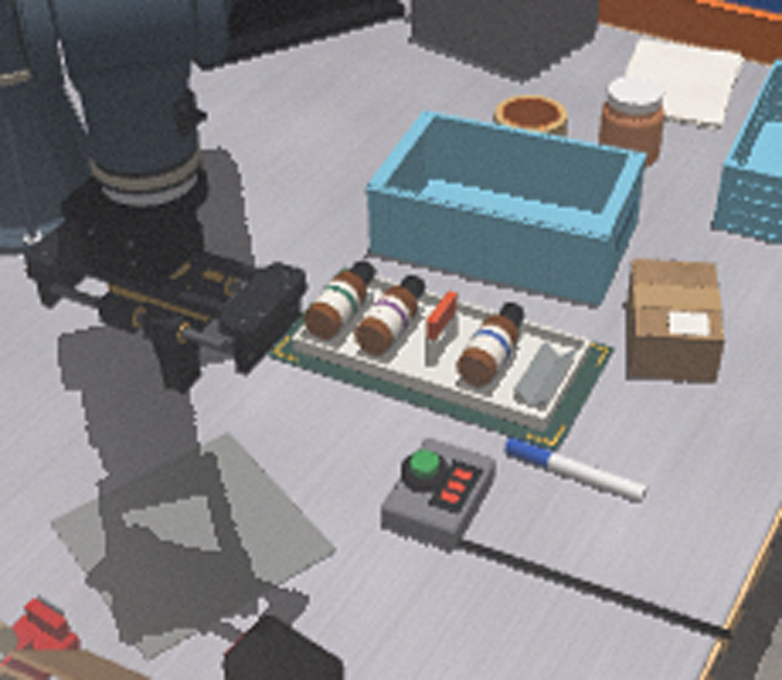

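View pics/side22z.png

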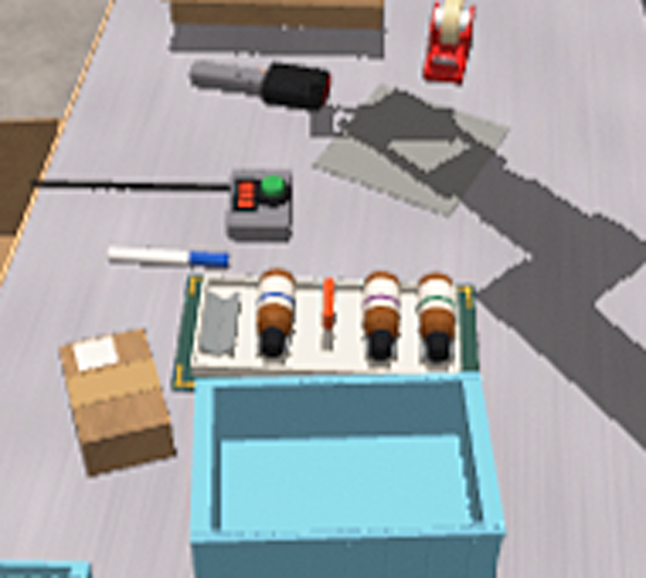

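View pics/wrist22.png

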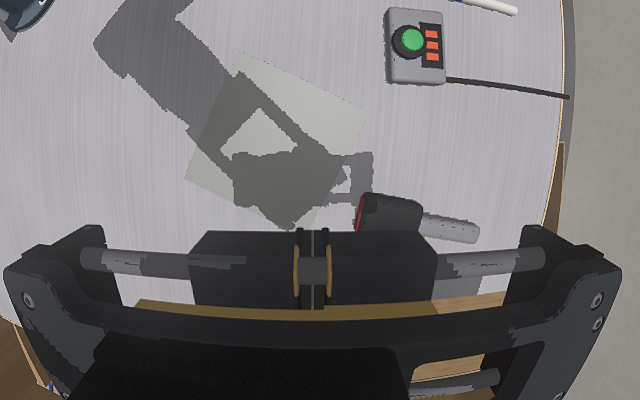

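```bash
python3 - <<'E'
from fit import *
def rect(cx,cy,yaw,hx,hy,z):
    r=R.from_rotvec([0,0,yaw]);return r.apply([[sx*hx,sy*hy,z] for sx,sy in((1,1),(1,-1),(-1,-1),(-1,1))])+[cx,cy,0]
out=[]
for f,(y0,y1,x0,x1) in (('scene22',(185,245,265,375)),('side22',(205,250,275,375))):
    c=dict(np.load(f'pics/{f}.npz'));k=7
    im=cv2.resize(c['img'][y0:y1,x0:x1,::-1],None,fx=k,fy=k,interpolation=cv2.INTER_CUBIC)
    for a,col in ((rect(.5744,.008,.0727,.165,.085,.003),(0,0,255)),(rect(.5747,.008,.072,.143,.066,.021),(255,0,255))):
        p=((proj(c,a)-[x0,y0]+.5)*k).astype(np.int32); cv2.polylines(im,[p],True,col,1)
    cv2.imwrite(f'pics/{f}o.png',im)
E
```

```text
(no output)
```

View pics/scene22o.png

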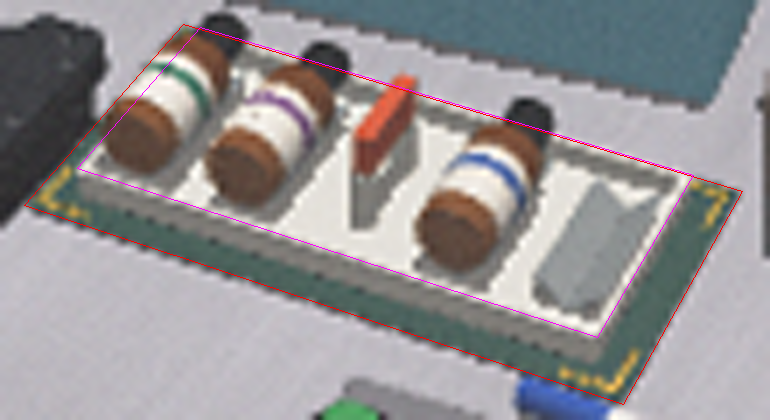

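View pics/side22o.png

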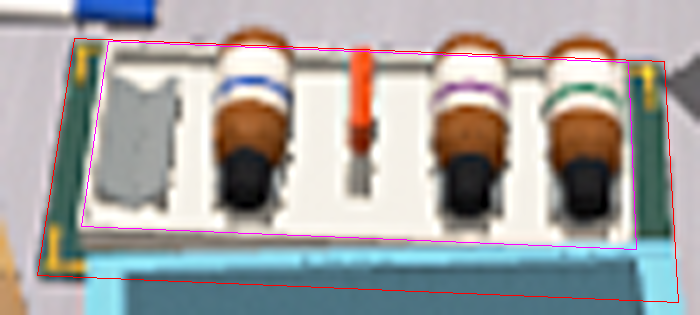

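The tray hasn't moved: it still matches its measured pose, square on the mat. I'm handing in.

```bash
python3 -c "
from rig import *
print(hand_in())"
```

```text
the job is handed in; nothing more can be done
None
```

The job is done and handed in at about 48 s of the 210 s allowed; the hand-in gave no verdict.

- **Tray:** I drew it 38 mm along its slope, lifted it, turned it level over the tote and set it on the mat. It measured within about 1 mm and 0.1° of the mat's centre and direction. A final overlay on the scene and side views showed no shift.
- **Bottles:** Three amber bottles were on the bench, with green, violet and blue bands; no rust-banded one was seen. They lie in cradles 0, 1 and 2, caps toward the tote. Depth fits put their axes about 32–34 mm above the tray's underside (33 mm expected) and within about 3 mm of the cradle centres.
- **Confirm key:** I pressed it after all three bottles were released. It bottomed at a finger height of 46.2 mm with 19 N, and the camera shows it back up at about 52 mm.

**Problems on the way:**
- I first meant the green bottle for cradle 3, but the gripper's body would have touched the parcel there, so I used cradle 0.
- While lowering the green bottle I met about 11 N some 3 mm early. I backed off slightly and released it, and it settled into the cradle.

In the final views the other objects look undisturbed, and the arm was clear of everything.

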